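Put the spring pull gauges back into service

ROBOT

A 7-joint arm with a two-finger parallel gripper is mounted at the origin on a cart in front of the work surface, level with it; the furniture and walls round the work are solid. World frame = base frame: x ahead of the robot, y to its left, z up, the work surface at z = 0. Lengths are in mm, angles in rad, forces in N, time in s.
With the tool pointing down it reaches from about 400 to 900 mm from the base axis. Payload 5.5 kg.
Tool frame: the origin (TCP) lies between the finger pads; the fingertips stand robot.tips_ahead ahead of it and the grasp point (between the pads) is the TCP (robot.tips_ahead is the distance from the TCP to the fingertips, in mm); z points along the fingers, y is the direction in which the jaws open and shut (so a half turn about z gives the same grasp; the last joint's range is limited). The gripper opens to 85 mm and grips with 20 to 120 N. Pads are 22 mm wide; open, the fingers measure 114 mm over their backs; the gripper's body (76 mm by 85 mm) begins 54 mm behind the grasp point. The pads swing forward as they close: fully open they stand 13 mm farther back than shut.
Start: joints at [1.413, 0.501, -0.427, 1.55, 0.221, 1.138, -0.21], TCP at [265.55, -593.281, 250.31] pointing down, gripper open.
Joint ranges: [-2.88, 2.88], [-0.31, 2.03], [-1.54, 1.56], [0.2, 2.42], [-1.41, 4.55], [0.19, 2.02], [-2.57, 2.57]. Speed limits (rad/s): [2.57, 2.57, 3.14, 3.14, 3.14, 3.14, 3.14].

INTERFACE

Orientations are given as a rotation vector (axis times angle).
In Python, from station import monitor, viewer, ticket, robot gives the robot as it stands.
- The arm moves only by the tool drive_tool, never from a script. Its argument "motion" is text: rows parted by semicolons, each of 7 numbers parted by spaces: the shift along the tool's x, y, z in mm, then the turn, a rotation vector about the tool's x, y, z in rad, then the gripper command: -1 is shut, 1 is fully open, values between are in proportion. A call has 1 to 12 rows; each row is the pose to reach, as a shift and turn from the pose commanded when the call began, along the tool's axes at that moment; what a row does not reach only later rows make up. A row lasts 1/10 s, in which the tool goes at most 50 mm and 8.59 degrees, less where a joint would pass 70% of its speed; a pose out of reach is approached as far as the arm can. A call with a gripper value outside its range is refused whole. The fingers move at their own pace and stop on an object; "squeeze" is the grip in N (left out, the last holds). Time passes only in rows, so rows that repeat a pose let the fingers close. It gives the time, the measured TCP pose, the force and the opening at its end, in the units of the state.
- monitor.get_state(): the state, without advancing time (a new reading comes with each control period).
- viewer.capture(name): name is "scene" or "side" or "wrist"; returns a dict with "image" (420x560x3 uint8, blue, green, red), "vfov" (degrees; the focal length in pixels is half the picture's height over the tangent of half this angle, whatever the lens; pixels are square), "cx", "cy" (the principal point, pixels), "k1" (the pictures are not rectified: a ray, as slopes to the right and down, at radius r is drawn at 1 + k1 r^2 times it, then the intrinsics apply), "camera_from_world" (4x4, takes a point from world to camera coordinates). Camera axes: x right, y up, looking along -z (the intrinsics and any distortion apply to the point x, -y, -z); pixel columns grow to the right and rows downward; lengths in mm; the calibration is good to about 2 mm. A picture is of the moment at which its call begins. There is no depth.
- ticket.sign_off(): hands the job in, once; it reports no verdict.
The state is a dict: "clock": time; "joints": joint angles; "qvel": joint speeds; "joint_efforts": joint torques, N m; "ee_pos": TCP position; "tcp_rot": TCP orientation; "contact_force": force on the tool from outside, world axes, zero at the start; "ft_torque": the same for the moment, N m; "finger_gap": finger opening in mm.
Only numpy, scipy, OpenCV 4.12 (cv2) and the standard library are available. Lean on these libraries where they do the work, as an engineer would, in place of code of your own. Each camera call takes 0.05 s, during which the arm holds its last target. There are 200 camera calls.

TASK

The spring pull gauges on the packing bench came back with their red wing locks screwed down. On every gauge, back the wing lock right off (some have reverse threads and look no different, so try both ways and feel which one gives), then draw the black handle out until the orange peak pointer stands on the red band and no further, and let the handle run home. Then mark each gauge as checked by clipping one blue spring clip well onto its white tag plate, leaving the other things on the bench where they are.

Things in the scene. Friction and masses are not known exactly. Their poses are not given: they have to be found in the camera images.
- gauge_a: heavy (5 kg) spring pull gauge standing on the bench; 2 or 3 of the gauges a, b, c are present, alike but for the red band. Grey base 125 x 84 x 12 mm, origin at the centre of its underside; body x points away from the pull handle, z up. Two scale rails (tops z 30 mm) run along x, the orange peak pointer in the groove between them. Red wing lock on a bridge (top z 34) at x -45, y 0
- gauge_b: as gauge_a. White tag plate of each gauge: upright, stands out from its -y side, 6 mm thick along x, centred at x 10 mm, y -42 to -82, z 3 to 46 mm, free edge facing -y over bare bench. Push an open clip on along +y with the clip on or just above the bench; its jaw pads (middle 40 mm ahead of the pivot) should bite near y -64 mm
- gauge_c: as gauge_a. Black pull handle of each gauge: upright plate 14 mm thick along x, 60 mm wide along y, z 14 to 50 mm, centred at x -115, y 0 mm when home; 48 mm of clear space between it and the bridge, nothing before it. The base begins about 50 mm behind it
- gauge_a_lock (a joint): turn of the wing lock of that gauge (rad): 0 = screwed down tight, 1.3 = right off, against its stop; it grows as the lock loosens, whichever way that is. The thread of each gauge may be ordinary (loosens anticlockwise from above) or reverse (clockwise), which cannot be seen: the tight way is a dead stop at once, the other turns against 0.1 N m
- gauge_b_lock (a joint): turn of the wing lock of that gauge (rad): 0 = screwed down tight, 1.3 = right off, against its stop; it grows as the lock loosens, whichever way that is. The wing of each gauge is a bar 62 mm long, 14 mm thick, z 40 to 62 mm when tight, and then lies along the gauge's x; its axis is upright at x -45, y 0 mm
- gauge_c_lock (a joint): turn of the wing lock of that gauge (rad): 0 = screwed down tight, 1.3 = right off, against its stop; it grows as the lock loosens, whichever way that is. Backing off raises the wing evenly by 10 mm in 1.3 rad; up to about 0.8 rad its pin still blocks the slide. It stays where it is left
- gauge_a_slide (a joint): pull-out of that gauge's slide with the handle, along the gauge's -x (m): 0 = home, at most 0.075; spring about 4 N at home and 1.3 N more per 10 mm, damped; it runs home by itself when let go
- gauge_a_peak (a joint): reading of the peak pointer (m): the slide pushes it, and it stays at the furthest pull-out; starts at 0 to 0.008, cannot be put back by hand. Middle of the 10 mm wide red band painted on the rails: 0.034 on this gauge. Reading 0 is at the gauge's x +51 mm, readings grow to -x
- gauge_b_slide (a joint): pull-out of that gauge's slide with the handle, along the gauge's -x (m): 0 = home, at most 0.075; spring about 4 N at home and 1.3 N more per 10 mm, damped; it runs home by itself when let go
- gauge_b_peak (a joint): reading of the peak pointer (m): the slide pushes it, and it stays at the furthest pull-out; starts at 0 to 0.008, cannot be put back by hand. Middle of the 10 mm wide red band painted on the rails: 0.028 on this gauge. Reading 0 is at the gauge's x +51 mm, readings grow to -x
- gauge_c_slide (a joint): pull-out of that gauge's slide with the handle, along the gauge's -x (m): 0 = home, at most 0.075; spring about 4 N at home and 1.3 N more per 10 mm, damped; it runs home by itself when let go
- gauge_c_peak (a joint): reading of the peak pointer (m): the slide pushes it, and it stays at the furthest pull-out; starts at 0 to 0.008, cannot be put back by hand. Middle of the 10 mm wide red band painted on the rails: 0.042 on this gauge. Reading 0 is at the gauge's x +51 mm, readings grow to -x
- clip_0: blue spring clip lying on the bench, 110 mm long, 26 mm high, 80 g (all clips alike); origin on its pivot at the underside, x along the jaws, z up. Jaws reach 48 mm ahead of the pivot, handles 60 mm behind. Outside width of the handles 49 mm at 35 mm behind the pivot, 62 mm at the end
- clip_1: as clip_0. Squeezing the handles across, 35 mm behind the pivot, opens the jaws: fully squeezed (about 13 N) the handles are parallel, 32 mm over the outside, and the jaw tips about 24 mm apart
- clip_2: as clip_0. The body frame is that of the left leg: half of the opening angle shows as a turn of the frame to the left (anticlockwise) of the clip's middle line
- clip_0_jaw (a point): between the jaw pads of that clip, 40 mm ahead of the pivot, 13 mm above its underside (fixed in the left leg's frame)
- clip_0_leg (a joint): opening of that clip's jaws (rad): 0 shut on nothing, 0.5 fully squeezed, about 0.15 when shut on a tag plate
- clip_1_jaw (a point): between the jaw pads of that clip, 40 mm ahead of the pivot, 13 mm above its underside (fixed in the left leg's frame)
- clip_1_leg (a joint): opening of that clip's jaws (rad): 0 shut on nothing, 0.5 fully squeezed, about 0.15 when shut on a tag plate
- clip_2_jaw (a point): between the jaw pads of that clip, 40 mm ahead of the pivot, 13 mm above its underside (fixed in the left leg's frame)
- clip_2_leg (a joint): opening of that clip's jaws (rad): 0 shut on nothing, 0.5 fully squeezed, about 0.15 when shut on a tag plate
- calculator: bystander: a dark desk calculator lying flat, 125 x 75 x 14 mm
- spatula: bystander: a black-handled spatula, 204 mm long, 12 mm high
Not all that is in view belongs to the job. What is shaped like the clip_0 but turquoise is not meant.

How it is judged:
By the outcome, as a careful person would: the job done as asked, in the order asked, and still so for the second after the job is handed in, with the robot touching nothing.
Of gauge_a, gauge_b, gauge_c only 2 to 3 are there at a start; the rules pass over those that are not, and their reading is None.
At some moment in a run one of clip_0, clip_1, clip_2 may be knocked a few centimetres aside while the robot is not near it.
Once in a run the grip may slacken for a moment while it holds something.
It also fails if it takes over 210 s, if anything falls off the work surface, if the arm or the gripper's body presses on something with over 40 N, if the wrist force passes 120 N, or if a joint passes its speed limit or range.

## Working session

There is one attempt and no reset: what is moved stays moved. The work goes in short steps, Python scripts to look and compute and a tool call to move; the robot and the scene stay as the last step left them, time stands still between calls to the robot, and variables do not carry over. Pictures are saved under pics/ and viewed, about 12 in all and at most 16, crops included, and the job is handed in when it is done.

Besides the shell and the picture viewer there is one more tool, called after "Call:" as a command line: name --argument value ..., lists and objects as JSON in quotes. drive_tool: Moves the arm, as the interface text tells. Its arguments: {"type":"object","properties":{"motion":{"type":"string"},"squeeze":{"type":"number"}},"required":["motion"]}

```bash
ls; mkdir -p pics
cat > h.py <<'E'
import numpy as np, cv2, json
from scipy.spatial.transform import Rotation as R
from station import monitor, viewer, ticket, robot
def cap(name, fn=None):
    c=viewer.capture(name)
    if fn: cv2.imwrite('pics/'+fn,c['image'])
    np.save('last_'+name+'.npy',c,allow_pickle=True); return c
def last(name): return np.load('last_'+name+'.npy',allow_pickle=True).item()
def K(c):
    f=c['image'].shape[0]/2/np.tan(np.radians(c['vfov'])/2); return f
def proj(c,P):
    P=np.atleast_2d(np.asarray(P,float)); M=np.array(c['camera_from_world'])
    q=P@M[:3,:3].T+M[:3,3]; s=np.c_[q[:,0]/-q[:,2],-q[:,1]/-q[:,2]]
    s=s*(1+c['k1']*(s**2).sum(1,keepdims=True)); return s*K(c)+[c['cx'],c['cy']]
def unproj(c,uv,z):
    uv=np.atleast_2d(np.asarray(uv,float)); d=(uv-[c['cx'],c['cy']])/K(c); s=d.copy()
    for _ in range(30): s=d/(1+c['k1']*(s**2).sum(1,keepdims=True))
    M=np.array(c['camera_from_world']); Rw=M[:3,:3].T; o=-Rw@M[:3,3]
    r=np.c_[s[:,0],-s[:,1],-np.ones(len(s))]@Rw.T
    return o+r*((z-o[2])/r[:,2])[:,None]
def rect(c,fn,x0,x1,y0,y1,z=0,s=1.0):
    # top-down orthographic picture of plane z: col = (y1-y)*s, row=(x1-x)*s
    xs=np.arange(x1,x0,-1/s); ys=np.arange(y1,y0,-1/s); X,Y=np.meshgrid(xs,ys,indexing='ij')
    uv=proj(c,np.c_[X.ravel(),Y.ravel(),0*X.ravel()+z]).reshape(X.shape+(2,)).astype(np.float32)
    im=cv2.remap(c['image'],uv[...,0],uv[...,1],cv2.INTER_LINEAR); cv2.imwrite('pics/'+fn,im); return im
def st():
    s=monitor.get_state(); print({k:np.round(s[k],3).tolist() for k in ('clock','joints','ee_pos','tcp_rot','contact_force','ft_torque','finger_gap')}); return s
E
python3 - <<'E'
from h import *
st(); print(robot.tips_ahead)
a=cap('scene'); b=cap('side'); w=cap('wrist')
for c in (a,b,w): print(c['vfov'],c['cx'],c['cy'],c['k1'],np.round(np.linalg.inv(c['camera_from_world'])[:3,3]))
cv2.imwrite('pics/s0.png',cv2.resize(a['image'],(800,600)))
cv2.imwrite('pics/d0.png',cv2.resize(b['image'],(800,600)))
E
```

```text
pics
{'clock': 0.0, 'joints': [1.413, 0.502, -0.427, 1.551, 0.221, 1.138, -0.21], 'ee_pos': [265.209, -592.704, 249.24], 'tcp_rot': [-3.07, -0.656, 0.001], 'contact_force': [-0.571, -0.687, 0.853], 'ft_torque': [0.009, 0.005, 0.016], 'finger_gap': 85.017}
19.0
48.86947461004712 282.317166424793 203.07061105594784 -0.12017333011186226 [-23. 462. 894.]
45.68898906474298 287.7617358348239 218.93194890217393 0.05656090009338009 [ 25. 772. 787.]
59.341879308638404 278.6264107496696 216.60077989030074 -0.09483719359815244 [ 339. -560.  373.]
```

View pics/s0.png

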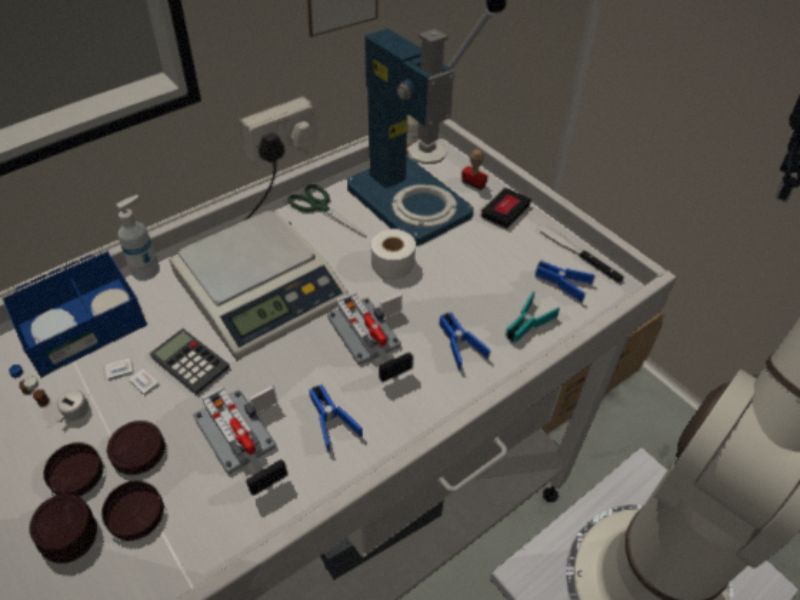

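View pics/d0.png

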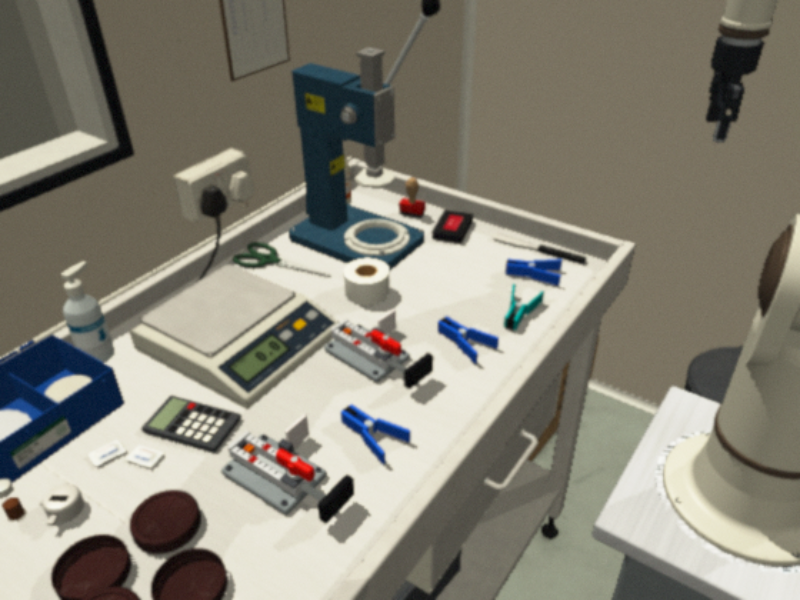

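Two gauges are in view (scene 235,425 and 365,325), with three blue clips at (333,415), (462,338) and (565,280). A turquoise decoy sits at (533,318). Next I'll make an orthographic view.

Run:
```python
from h import *
a=last('scene');b=last('side')
print(unproj(a,np.array([[235,430],[365,330],[333,415],[462,338],[565,278],[267,477],[395,367],[533,318]])*.7,0).round())
print(unproj(b,np.array([[270,470],[365,350],[375,430],[468,338],[535,270],[337,498],[418,370]])*.7,0).round())
A=rect(a,'ra.png',380,780,-330,450,30,1.0);
```

```text
[[ 554.  329.    0.]
 [ 599.   48.    0.]
 [ 486.  190.   -0.]
 [ 483.  -77.    0.]
 [ 476. -334.    0.]
 [ 454.  329.    0.]
 [ 503.   55.    0.]
 [ 441. -211.    0.]]
[[ 562.  330.    0.]
 [ 607.   47.    0.]
 [ 484.  187.   -0.]
 [ 478.  -78.    0.]
 [ 475. -335.    0.]
 [ 453.  316.    0.]
 [ 504.   39.    0.]]
```

View pics/ra.png

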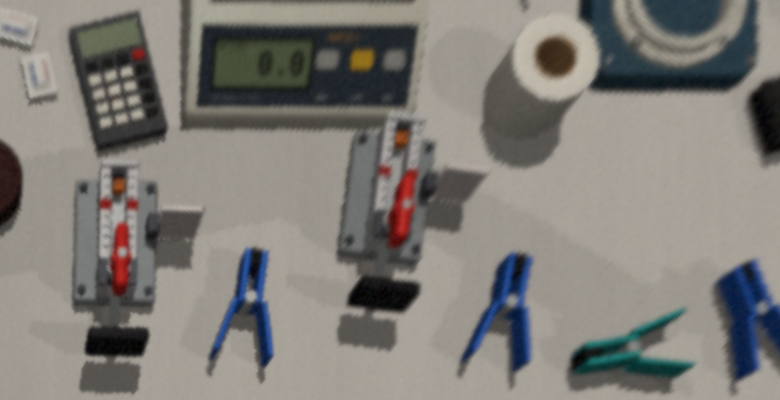

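Run:
```python
from h import *
a=last('scene')
L=rect(a,'t.png',430,620,270,390,12,3.0); Rr=rect(a,'t.png',460,650,-20,120,12,3.0)
cv2.imwrite('pics/g.png',np.hstack([L,Rr])); print(L.shape,Rr.shape)
print(unproj(a,np.array([[393,277],[372,262],[415,262],[393,237]])*.7,0).round())
```

```text
(570, 360, 3) (570, 420, 3)
[[ 674.  -70.    0.]
 [ 731.  -62.   -0.]
 [ 681. -129.   -0.]
 [ 764. -138.    0.]]
```

View pics/g.png

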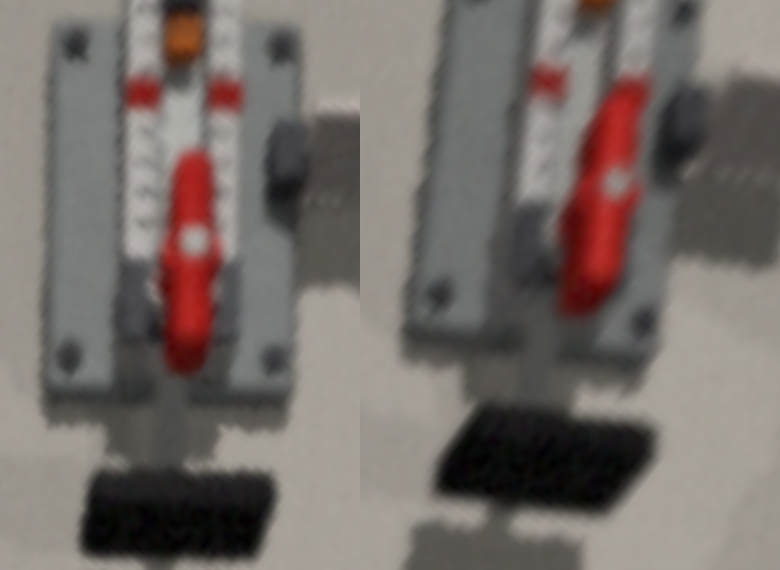

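L base centre ≈ (551,333), yaw ≈ −0.01. R ≈ (597,58), yaw ≈ −0.1. L's band suggests gauge b. I'll write a target-to-move helper and fly over L.

```bash
cat >> h.py <<'E'
G={'L':(550.7,332.7,-0.01),'R':(597.2,57.8,-0.1)}
def gw(g,x,y,z=0):
    cx,cy,t=G[g]; return np.array([cx+x*np.cos(t)-y*np.sin(t),cy+x*np.sin(t)+y*np.cos(t),z])
def to(p,yaw,s=None):
    "shift+turn in the tool frame from the measured pose to pointing down at p with tool x at yaw"
    s=s or monitor.get_state(); R0=R.from_rotvec(s['tcp_rot'])
    T=R.from_euler('z',yaw)*R.from_rotvec([np.pi,0,0])
    d=R0.inv().apply(np.array(p)-s['ee_pos']); r=(R0.inv()*T).as_rotvec()
    print('move',d.round(1),r.round(3)); return d,r
E
python3 - <<'E'
from h import *
to([480,-120,230],0.1)
to([506,333,150],-0.01)
E
```

```text
move [ 389.2 -343.9   20. ] [-0.001  0.     0.321]
move [ 597.9 -746.6  100.6] [-0.001  0.     0.431]
```

Call:
drive_tool --motion "32 -29 2 0 0 0.03 1;65 -57 4 0 0 0.06 1;97 -86 6 0 0 0.09 1;130 -115 8 0 0 0.12 1;162 -144 10 0 0 0.15 1;195 -172 12 0 0 0.18 1;227 -200 14 0 0 0.21 1;260 -229 15 0 0 0.24 1;292 -258 16 0 0 0.27 1;324 -286 17 0 0 0.3 1;357 -315 19 0 0 0.32 0;389 -344 20 0 0 0.32 0"

```text
clock: 1.35
ee_pos: [480.4, -118.8, 230.2]
tcp_rot: [3.137, 0.157, 0.0]
contact_force: [0.5, 0.1, -0.4]
finger_gap: 59.0
```

Run:
```python
from h import *
st();to([506,333,150],-0.01)
```

```text
{'clock': 1.35, 'joints': [0.735, 0.271, -0.632, 1.948, 0.192, 0.982, -1.458], 'ee_pos': [480.389, -118.755, 230.237], 'tcp_rot': [3.137, 0.157, 0.0], 'contact_force': [0.536, 0.055, -0.389], 'ft_torque': [-0.016, -0.045, 0.01], 'finger_gap': 58.977}
move [  70.6 -447.    80.1] [ 0.   -0.    0.11]
```

Call:
drive_tool --motion "7 -45 8 0 0 0.01 0;14 -90 16 0 0 0.02 0;21 -134 24 0 0 0.03 0;28 -179 32 0 0 0.04 0;35 -224 40 0 0 0.05 0;42 -268 48 0 0 0.06 0;49 -313 56 0 0 0.07 0;56 -358 64 0 0 0.08 0;63 -402 72 0 0 0.09 0;71 -447 80 0 0 0.11 0;71 -447 80 0 0 0.11 -0.05;71 -447 80 0 0 0.11 -0.05"

```text
clock: 2.55
ee_pos: [504.4, 333.1, 149.6]
tcp_rot: [3.141, -0.009, -0.002]
contact_force: [-0.6, -1.2, -0.1]
finger_gap: 40.5
```

```bash
cat >> h.py <<'E'
def local(c,fn,g,x0,x1,y0,y1,z,s):
    "orthographic picture in gauge frame; row down = -x, col right = -y"
    xs=np.arange(x1,x0,-1/s); ys=np.arange(y1,y0,-1/s); X,Y=np.meshgrid(xs,ys,indexing='ij')
    cx,cy,t=G[g]; P=np.c_[cx+X.ravel()*np.cos(t)-Y.ravel()*np.sin(t),cy+X.ravel()*np.sin(t)+Y.ravel()*np.cos(t),0*X.ravel()+z]
    uv=proj(c,P).reshape(X.shape+(2,)).astype(np.float32)
    im=cv2.remap(c['image'],uv[...,0],uv[...,1],cv2.INTER_LINEAR)
    if fn: cv2.imwrite('pics/'+fn,im)
    return im
E
python3 - <<'E'
from h import *
st();c=cap('wrist'); print(np.linalg.inv(c['camera_from_world'])[:3].round(2).tolist())
A=local(c,None,'L',-70,90,-60,60,12,3);B=local(c,None,'L',-70,90,-60,60,30,3)
for im in (A,B):
    for x in (62.5,51,23,-45,-62.5): r=int((90-x)*3); cv2.line(im,(0,r),(25,r),(0,255,0),1); cv2.line(im,(335,r),(360,r),(0,255,0),1)
    for y in (42,0,-42): q=int((60-y)*3); cv2.line(im,(q,0),(q,20),(0,255,0),1); cv2.line(im,(q,460),(q,480),(0,255,0),1)
cv2.imwrite('pics/wl.png',np.hstack([A,B]))
E
```

```text
{'clock': 2.55, 'joints': [-0.155, 0.585, -0.637, 1.747, 0.415, 0.949, -2.535], 'ee_pos': [504.432, 333.067, 149.564], 'tcp_rot': [3.141, -0.009, -0.002], 'contact_force': [-0.579, -1.168, -0.146], 'ft_torque': [-0.079, -0.006, 0.02], 'finger_gap': 40.454}
[[-0.0, 0.95, 0.31, 584.79], [-1.0, -0.0, -0.0, 333.42], [0.0, -0.31, 0.95, 273.38]]
```

View pics/wl.png

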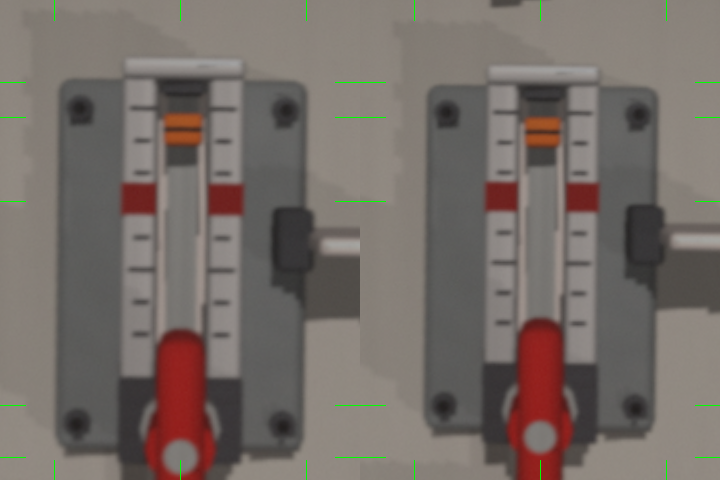

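Gauge L is gauge b: the band is at reading 28 and the pointer at about 6.3. Its centre is ≈ (552.4, 332), yaw −0.018. Joint 7 is near its limit, so I'll use the half-turned grasp.

Call:
drive_tool --motion "0 0 5 0 0 0.15 -0.1;1 0 10 0 0 0.3 -0.1;1 0 15 0 0 0.45 -0.1;1 0 20 0 0 0.6 -0.1;2 0 25 0 0 0.75 -0.1;2 0 30 0 0 0.9 -0.1;2 0 35 0 0 1.05 -0.1;3 0 40 0 0 1.2 -0.1;3 0 45 0 0 1.35 -0.1;3 0 50 0 0 1.5 -0.1;3 0 55 0 0 1.65 -0.1;3 0 55 0 0 1.8 -0.1"

```text
clock: 3.8
ee_pos: [492.2, 267.2, 78.0]
tcp_rot: [-2.282, 2.145, 0.053]
contact_force: [0.1, 0.5, -1.9]
finger_gap: 38.4
```

```bash
sed -i "s/^G=.*/G={'L':(552.4,332.0,-0.018),'R':(597.2,57.8,-0.1)}/" h.py
python3 - <<'E'
from h import *
st();to(gw('L',-45,0,85),np.pi-0.018)
E
```

```text
{'clock': 3.8, 'joints': [-1.42, 1.368, 1.552, 1.938, -1.404, 1.512, -2.571], 'ee_pos': [492.185, 267.191, 78.019], 'tcp_rot': [-2.282, 2.145, 0.053], 'contact_force': [0.082, 0.461, -1.946], 'ft_torque': [-0.04, 0.009, 0.007], 'finger_gap': 38.366}
move [-64.7 -19.1  -5.3] [0.038 0.01  1.65 ]
```

The turn ran joint 7 to its limit and the arm bent away, because the sign was opposite to what I expected. I'll lift and unwind.

Call:
drive_tool --motion "0 0 -20 0 0 0 -0.1;0 0 -50 0 0 0 -0.1;0 0 -80 0 0 -0.15 -0.1;0 0 -100 0 0 -0.3 -0.1;0 0 -120 0 0 -0.45 -0.1;0 0 -130 0 0 -0.6 -0.1;0 0 -130 0 0 -0.75 -0.1;0 0 -130 0 0 -0.9 -0.1;0 0 -130 0 0 -1.05 -0.1;0 0 -130 0 0 -1.2 -0.1;0 0 -130 0 0 -1.35 -0.1;0 0 -130 0 0 -1.5 -0.1"

```text
clock: 5.0
ee_pos: [499.0, 265.0, 223.4]
tcp_rot: [-3.081, 0.012, -0.003]
contact_force: [-0.3, -0.3, -0.4]
finger_gap: 38.3
```

Run:
```python
from h import *
st();to(gw('L',-45,0,130),1.5);a=cap('scene');cv2.imwrite('pics/s1.png',cv2.resize(a['image'],(800,600)))
```

```text
{'clock': 5.0, 'joints': [-1.442, 0.809, 1.422, 1.86, -0.91, 1.279, -1.317], 'ee_pos': [499.048, 264.996, 223.358], 'tcp_rot': [-3.081, 0.012, -0.003], 'contact_force': [-0.338, -0.294, -0.428], 'ft_torque': [-0.077, -0.011, -0.009], 'finger_gap': 38.268}
move [  7.7 -62.1  97.3] [-0.047 -0.048 -1.507]
```

View pics/s1.png

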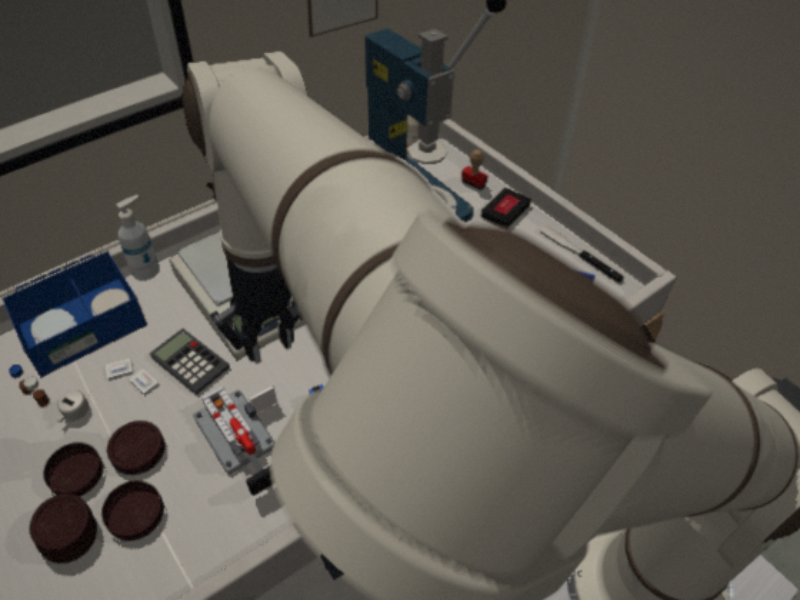

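Nothing appears to have moved. I'll turn the other way (yaw increasing) at height and watch the joints.

Call:
drive_tool --motion "0 0 0 0 0 -0.15 -0.1;0 0 0 0 0 -0.3 -0.1;0 0 0 0 0 -0.45 -0.1;0 0 0 0 0 -0.6 -0.1;0 0 0 0 0 -0.75 -0.1;0 0 0 0 0 -0.9 -0.1;0 0 0 0 0 -1.05 -0.1;0 0 0 0 0 -1.2 -0.1;0 0 0 0 0 -1.35 -0.1;0 0 0 0 0 -1.5 -0.1;0 0 0 0 0 -1.65 -0.1;0 0 0 0 0 -1.8 -0.1"

```text
clock: 6.25
ee_pos: [498.9, 265.1, 223.3]
tcp_rot: [-1.942, -2.422, -0.075]
contact_force: [-0.2, 0.1, -1.2]
finger_gap: 38.1
```

Call:
drive_tool --motion "0 0 0 0 0 -0.15 -0.1;0 0 0 0 0 -0.3 -0.1;0 0 0 0 0 -0.45 -0.1;0 0 0 0 0 -0.6 -0.1;0 0 0 0 0 -0.75 -0.1;0 0 0 0 0 -0.9 -0.1;0 0 0 0 0 -1.05 -0.1;0 0 0 0 0 -1.2 -0.1;0 0 0 0 0 -1.35 -0.1"

```text
clock: 7.15
ee_pos: [498.9, 264.9, 223.2]
tcp_rot: [0.003, 3.138, 0.094]
contact_force: [-0.3, 0.3, -0.5]
finger_gap: 38.6
```

Run:
```python
from h import *
st();to(gw('L',-45,0,130),np.pi-.018)
```

```text
{'clock': 7.15, 'joints': [-1.079, 0.401, 0.725, 1.852, -0.381, 0.991, 1.382], 'ee_pos': [498.911, 264.948, 223.244], 'tcp_rot': [0.003, 3.138, 0.094], 'contact_force': [-0.335, 0.288, -0.52], 'ft_torque': [-0.042, 0.045, -0.009], 'finger_gap': 38.585}
move [-8.2 62.2 97.2] [0.06  0.002 0.016]
```

Call:
drive_tool --motion "-2 15 24 0.015 0 0 -0.1;-4 30 48 0.03 0 0.005 -0.1;-6 46 72 0.045 0 0.01 -0.1;-8 62 97 0.06 0 0.016 -0.1;-8 62 120 0.06 0 0.016 -0.1;-8 62 140 0.06 0 0.016 -0.1;-8 62 140 0.06 0 0.016 -0.1;-8 62 140 0.06 0 0.016 -0.1"

```text
clock: 7.95
ee_pos: [507.7, 335.5, 87.4]
tcp_rot: [0.034, 3.14, -0.002]
contact_force: [0.2, 0.6, -0.5]
finger_gap: 38.6
```

Run:
```python
from h import *
st();to(gw('L',-45,0,57),np.pi-.018)
```

```text
{'clock': 7.95, 'joints': [-1.08, 0.675, 0.615, 1.802, -0.509, 0.827, 1.334], 'ee_pos': [507.71, 335.526, 87.374], 'tcp_rot': [0.034, 3.14, -0.002], 'contact_force': [0.25, 0.574, -0.481], 'ft_torque': [0.028, -0.047, -0.057], 'finger_gap': 38.613}
move [ 0.3 -2.7 30.4] [-0.001  0.002 -0.003]
```

Call:
drive_tool --motion "0 -3 10 0 0 0 -0.1;0 -3 20 0 0 0 -0.1;0 -3 30 0 0 0 -0.1;0 -3 30 0 0 0 -0.4;0 -3 30 0 0 0 -0.6;0 -3 30 0 0 0 -0.8;0 -3 30 0 0 0 -1;0 -3 30 0 0 0 -1;0 -3 30 0 0 0 -1" --squeeze 25

```text
clock: 8.85
ee_pos: [507.1, 333.7, 57.1]
tcp_rot: [0.028, 3.139, -0.002]
contact_force: [-0.5, -3.5, -1.5]
finger_gap: 13.6
```

Run:
```python
from h import *
st()
```

```text
{'clock': 8.85, 'joints': [-1.058, 0.715, 0.585, 1.814, -0.54, 0.776, 1.363], 'ee_pos': [507.078, 333.745, 57.135], 'tcp_rot': [0.028, 3.139, -0.002], 'contact_force': [-0.506, -3.513, -1.486], 'ft_torque': [-0.618, 0.161, -0.026], 'finger_gap': 13.594}
```

Call:
drive_tool --motion "0 0 0 0 0 0.04 -1;0 0 0 0 0 0.08 -1;0 0 0 0 0 0.08 -1;0 0 0 0 0 0.08 -1"

```text
clock: 9.25
ee_pos: [507.1, 333.7, 57.0]
tcp_rot: [0.149, 3.135, -0.003]
contact_force: [-0.7, -3.5, -0.8]
finger_gap: 13.3
```

Run:
```python
from h import *
st()
```

```text
{'clock': 9.25, 'joints': [-1.071, 0.721, 0.604, 1.814, -0.557, 0.781, 1.299], 'ee_pos': [507.133, 333.734, 57.017], 'tcp_rot': [0.149, 3.135, -0.003], 'contact_force': [-0.672, -3.546, -0.785], 'ft_torque': [-0.893, -0.083, 1.014], 'finger_gap': 13.346}
```

+ (clockwise from above) is the dead stop at 1 N m, so I'll loosen the other way.

Call:
drive_tool --motion "0 0 0 0 0 -0.08 -1;0 0 -0.5 0 0 -0.16 -1;0 0 -1 0 0 -0.24 -1;0 0 -2 0 0 -0.34 -1;0 0 -3 0 0 -0.44 -1;0 0 -4 0 0 -0.55 -1;0 0 -4.5 0 0 -0.66 -1;0 0 -5.5 0 0 -0.77 -1;0 0 -6 0 0 -0.88 -1;0 0 -6 0 0 -0.88 -1"

```text
clock: 10.25
ee_pos: [506.8, 334.3, 63.3]
tcp_rot: [-1.198, 2.903, -0.0]
contact_force: [-2.3, -2.5, -0.1]
finger_gap: 14.0
```

Run:
```python
from h import *
s=st(); print(R.from_rotvec(s['tcp_rot']).as_matrix()[:2,0])
```

```text
{'clock': 10.25, 'joints': [-0.921, 0.658, 0.392, 1.808, -0.352, 0.744, 2.013], 'ee_pos': [506.753, 334.279, 63.292], 'tcp_rot': [-1.198, 2.903, -0.0], 'contact_force': [-2.311, -2.508, -0.074], 'ft_torque': [-0.407, 0.491, 0.097], 'finger_gap': 14.026}
[-0.7090718  -0.70513537]
```

Call:
drive_tool --motion "0 0 -0.8 0 0 -0.1 -1;0 0 -1.6 0 0 -0.2 -1;0 0 -2.4 0 0 -0.3 -1;0 0 -3.2 0 0 -0.4 -1;0 0 -4 0 0 -0.5 -1;0 0 -4 0 0 -0.55 -1;0 0 -4 0 0 -0.57 -1;0 0 -4 0 0 -0.57 -1"

```text
clock: 11.05
ee_pos: [506.4, 334.3, 67.2]
tcp_rot: [-1.961, 2.454, -0.001]
contact_force: [-4.3, -2.2, 3.3]
finger_gap: 13.6
```

Run:
```python
from h import *
s=st(); print(R.from_rotvec(s['tcp_rot']).as_matrix()[:2,0])
```

```text
{'clock': 11.05, 'joints': [-0.817, 0.631, 0.251, 1.803, -0.219, 0.734, 2.47], 'ee_pos': [506.387, 334.29, 67.159], 'tcp_rot': [-1.961, 2.454, -0.001], 'contact_force': [-4.312, -2.177, 3.306], 'ft_torque': [-0.445, 1.125, -0.982], 'finger_gap': 13.584}
[-0.22050294 -0.97538631]
```

Lock b is against its loose stop (−0.98 N m). I'll release and move to hook the handle from inside.

Call:
drive_tool --motion "0 0 0 0 0 0.04 -1;0 0 0 0 0 0.06 -0.6;0 0 0 0 0 0.06 -0.3;0 0 0 0 0 0.06 -0.3;0 0 -20 0 0 0.15 -0.3;0 0 -45 0 0 0.3 -0.3;0 0 -45 0 0 0.45 -0.3;0 0 -45 0 0 0.6 -0.3;0 0 -45 0 0 0.75 -0.3;0 0 -45 0 0 0.9 -0.3;0 0 -45 0 0 1.05 -0.3;0 0 -45 0 0 1.2 -0.3"

```text
clock: 12.25
ee_pos: [507.4, 334.8, 112.4]
tcp_rot: [-0.231, 3.129, -0.0]
contact_force: [0.8, 0.6, 0.1]
finger_gap: 29.7
```

Run:
```python
from h import *
s=st(); to(gw('L',-84,0,100),np.pi-.018)
```

```text
{'clock': 12.25, 'joints': [-1.051, 0.62, 0.572, 1.795, -0.429, 0.85, 1.441], 'ee_pos': [507.447, 334.777, 112.397], 'tcp_rot': [-0.231, 3.129, -0.0], 'contact_force': [0.817, 0.596, 0.072], 'ft_torque': [-0.049, -0.014, -0.017], 'finger_gap': 29.686}
move [38.8  4.5 12.3] [-0.     0.004  0.165]
```

Call:
drive_tool --motion "20 2 0 0 0 0.08 -0.3;39 4 6 0 0 0.165 -0.3;39 4 20 0 0 0.165 -0.3;39 4 35 0 0 0.165 -0.3;39 4 50 0 0 0.165 -0.3;39 4 60 0 0 0.165 -0.3;39 4 65 0 0 0.165 -0.3;39 4 65 0 0 0.165 -0.3"

```text
clock: 13.05
ee_pos: [468.1, 331.5, 45.9]
tcp_rot: [0.02, 3.14, -0.003]
contact_force: [-0.5, -0.1, -1.3]
finger_gap: 29.9
```

Call:
drive_tool --motion "3 0 0 0 0 0 -0.3;6 0 0 0 0 0 -0.3;9 0 0 0 0 0 -0.3;11 0 0 0 0 0 -0.3;11 0 0 0 0 0 -0.3"

```text
clock: 13.55
ee_pos: [456.6, 332.7, 47.3]
tcp_rot: [0.018, 3.139, -0.0]
contact_force: [0.1, 0.2, -0.0]
finger_gap: 30.0
```

Run:
```python
from h import *
s=st()
```

```text
{'clock': 13.55, 'joints': [-1.101, 0.666, 0.549, 1.924, -0.524, 0.696, 1.324], 'ee_pos': [456.552, 332.735, 47.27], 'tcp_rot': [0.018, 3.139, -0.0], 'contact_force': [0.061, 0.175, -0.042], 'ft_torque': [0.037, 0.001, -0.059], 'finger_gap': 30.025}
```

Call:
drive_tool --motion "1 0 0 0 0 0 -0.3;2 0 0 0 0 0 -0.3;2 0 0 0 0 0 -0.3"

```text
clock: 13.85
ee_pos: [454.9, 332.4, 47.0]
tcp_rot: [0.019, 3.139, -0.001]
contact_force: [-0.1, 0.3, 0.1]
finger_gap: 30.1
```

Call:
drive_tool --motion "1 0 0 0 0 0 -0.3;2 0 0 0 0 0 -0.3;2 0 0 0 0 0 -0.3"

```text
clock: 14.15
ee_pos: [454.1, 332.4, 47.1]
tcp_rot: [0.02, 3.137, -0.0]
contact_force: [4.3, -0.3, -2.0]
finger_gap: 29.7
```

Call:
drive_tool --motion "1 0 0 0 0 0 -0.3;2 0 0 0 0 0 -0.3;2 0 0 0 0 0 -0.3"

```text
clock: 14.45
ee_pos: [451.5, 332.4, 47.1]
tcp_rot: [0.02, 3.138, -0.001]
contact_force: [4.7, -0.2, -2.7]
finger_gap: 29.9
```

Call:
drive_tool --motion "3 0 0 0 0 0 -0.3;6 0 0 0 0 0 -0.3;9 0 0 0 0 0 -0.3;12 0 0 0 0 0 -0.3;15 0 0 0 0 0 -0.3;18 0 0 0 0 0 -0.3;20 0 0 0 0 0 -0.3;21 0 0 0 0 0 -0.3;21 0 0 0 0 0 -0.3;21 0 0 0 0 0 -0.3"

```text
clock: 15.45
ee_pos: [431.6, 332.8, 47.2]
tcp_rot: [0.021, 3.136, -0.0]
contact_force: [7.3, 0.4, -5.2]
finger_gap: 29.9
```

Run:
```python
from h import *
s=st();a=cap('scene');b=cap('side')
A=local(a,None,'L',-80,70,-50,50,30,4);B=local(b,None,'L',-80,70,-50,50,30,4)
cv2.imwrite('pics/p1.png',np.hstack([A,B])[:420])
```

```text
{'clock': 15.45, 'joints': [-1.141, 0.639, 0.552, 1.975, -0.525, 0.666, 1.302], 'ee_pos': [431.594, 332.77, 47.194], 'tcp_rot': [0.021, 3.136, -0.0], 'contact_force': [7.272, 0.381, -5.174], 'ft_torque': [-0.041, -1.619, -0.141], 'finger_gap': 29.89}
```

View pics/p1.png

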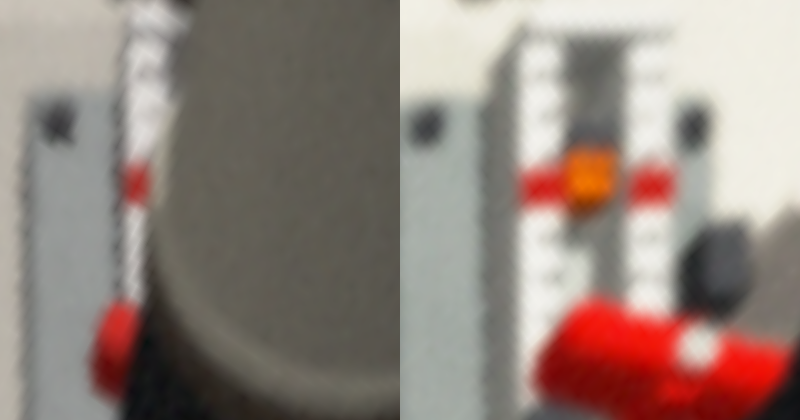

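Call:
drive_tool --motion "1 0 0 0 0 0 -0.3;2 0 0 0 0 0 -0.3;2.5 0 0 0 0 0 -0.3;2.5 0 0 0 0 0 -0.3;2.5 0 0 0 0 0 -0.3"

```text
clock: 16.05
ee_pos: [429.4, 332.8, 47.2]
tcp_rot: [0.021, 3.136, 0.0]
contact_force: [7.6, 1.0, -5.3]
finger_gap: 29.4
```

Run:
```python
from h import *
s=st();b=cap('side')
B=local(b,None,'L',-20,70,-40,40,30,5)
cv2.imwrite('pics/p2.png',B)
```

```text
{'clock': 16.05, 'joints': [-1.144, 0.637, 0.552, 1.98, -0.525, 0.663, 1.299], 'ee_pos': [429.405, 332.837, 47.231], 'tcp_rot': [0.021, 3.136, 0.0], 'contact_force': [7.616, 1.034, -5.333], 'ft_torque': [0.042, -1.759, -0.114], 'finger_gap': 29.448}
```

View pics/p2.png

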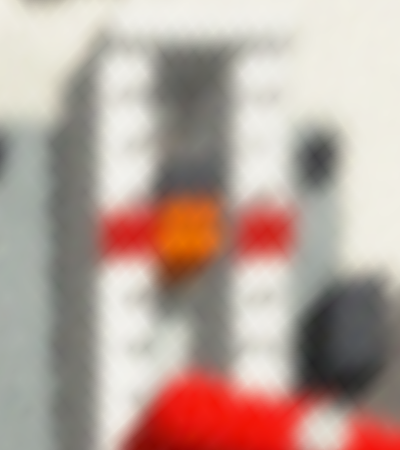

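Gauge b's pointer sits in the middle of its band. I'll let the handle run home with the fingers, lift, and go over gauge R.

Call:
drive_tool --motion "-3 0 0 0 0 0 -0.3;-6 0 0 0 0 0 -0.3;-10 0 0 0 0 0 -0.3;-14 0 0 0 0 0 -0.3;-18 0 0 0 0 0 -0.3;-22 0 0 0 0 0 -0.3;-26 0 0 0 0 0 -0.3;-30 0 0 0 0 0 -0.3;-36 0 0 0 0 0 -0.3;-38 0 -20 0 0 0 -0.3;-38 0 -60 0 0 0 -0.3;-38 0 -100 0 0 0 -0.3"

```text
clock: 17.3
ee_pos: [464.0, 331.7, 147.1]
tcp_rot: [-0.019, -3.141, 0.005]
contact_force: [0.0, 0.9, -0.1]
finger_gap: 29.8
```

Run:
```python
from h import *
s=st(); to(gw('R',60,0,160),np.pi-.1)
```

```text
{'clock': 17.3, 'joints': [-1.173, 0.529, 0.657, 1.869, -0.407, 0.883, 1.241], 'ee_pos': [464.029, 331.718, 147.106], 'tcp_rot': [-0.019, -3.141, 0.005], 'contact_force': [0.026, 0.879, -0.128], 'ft_torque': [0.024, -0.033, -0.041], 'finger_gap': 29.839}
move [-196.3 -277.6  -12.2] [-0.003 -0.001  0.088]
```

Call:
drive_tool --motion "-20 -28 -4 0 0 0.01 -0.1;-40 -56 -8 0 0 0.02 -0.1;-60 -84 -12 0 0 0.03 -0.1;-80 -112 -12 0 0 0.04 -0.1;-100 -140 -12 0 0 0.05 -0.1;-120 -168 -12 0 0 0.06 -0.1;-140 -196 -12 0 0 0.07 -0.1;-160 -224 -12 0 0 0.08 -0.1;-180 -252 -12 0 0 0.09 -0.1;-196 -278 -12 0 0 0.09 -0.1;-196 -278 -12 0 0 0.09 -0.1;-196 -278 -12 0 0 0.09 -0.1"

```text
clock: 18.5
ee_pos: [657.3, 51.2, 159.1]
tcp_rot: [0.163, 3.137, -0.0]
contact_force: [1.1, 0.3, -0.8]
finger_gap: 38.2
```

Run:
```python
from h import *
st();c=cap('wrist'); a=cap('scene')
A=local(c,None,'R',-70,90,-60,60,12,3);B=local(c,None,'R',-70,90,-60,60,30,3)
for im in (A,B):
    for x in (62.5,51,17,9,-45,-62.5): r=int((90-x)*3); cv2.line(im,(0,r),(25,r),(0,255,0),1); cv2.line(im,(335,r),(360,r),(0,255,0),1)
    for y in (42,0,-42): q=int((60-y)*3); cv2.line(im,(q,0),(q,20),(0,255,0),1); cv2.line(im,(q,460),(q,480),(0,255,0),1)
cv2.imwrite('pics/wr.png',np.hstack([A,B]))
```

```text
{'clock': 18.5, 'joints': [-0.58, 0.666, 0.673, 1.631, -0.471, 1.012, 1.711], 'ee_pos': [657.286, 51.21, 159.102], 'tcp_rot': [0.163, 3.137, -0.0], 'contact_force': [1.083, 0.276, -0.806], 'ft_torque': [0.09, 0.064, -0.012], 'finger_gap': 38.228}
```

View pics/wr.png

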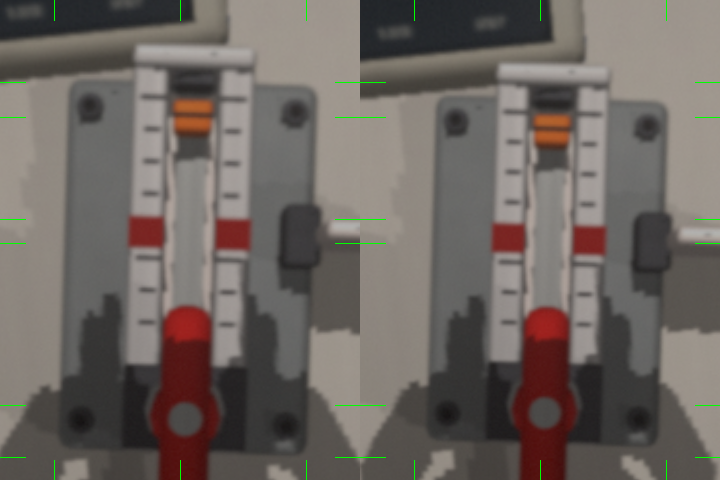

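Gauge R is gauge c: band at ~41.6 and pointer at ~5. Its refined pose is (597.6, 55.1), yaw −0.126.

```bash
sed -i "s/'R':(597.2,57.8,-0.1)/'R':(597.6,55.1,-0.126)/" h.py
python3 - <<'E'
from h import *
to(gw('R',-45,0,57),np.pi-.126)
E
```

```text
move [104.2  -3.5 102. ] [0.001 0.001 0.025]
```

Call:
drive_tool --motion "40 -1 0 0 0 0.01 -0.1;80 -3 0 0 0 0.025 -0.1;104 -4 10 0 0 0.025 -0.1;104 -4 40 0 0 0.025 -0.1;104 -4 65 0 0 0.025 -0.1;104 -4 72 0 0 0.025 -0.1;104 -4 72 0 0 0.025 -0.1;104 -4 72 0 0 0.025 -0.1"

```text
clock: 19.4
ee_pos: [554.7, 59.0, 88.2]
tcp_rot: [0.199, 3.132, -0.0]
contact_force: [-0.4, -0.1, -0.1]
finger_gap: 38.8
```

Run:
```python
from h import *
st();to(gw('R',-45,0,57),np.pi-.126)
```

```text
{'clock': 19.4, 'joints': [-0.652, 0.606, 0.645, 1.934, -0.515, 0.767, 1.731], 'ee_pos': [554.706, 59.042, 88.204], 'tcp_rot': [0.199, 3.132, -0.0], 'contact_force': [-0.397, -0.142, -0.067], 'ft_torque': [0.017, 0.071, -0.049], 'finger_gap': 38.786}
move [ 2.1  1.5 31.2] [ 0.     0.003 -0.001]
```

Call:
drive_tool --motion "2 1.5 10 0 0 0 -0.1;2 1.5 20 0 0 0 -0.1;2 1.5 30 0 0 0 -0.1;2 1.5 31 0 0 0 -0.4;2 1.5 31 0 0 0 -0.6;2 1.5 31 0 0 0 -0.8;2 1.5 31 0 0 0 -1;2 1.5 31 0 0 0 -1;2 1.5 31 0 0 0 -1"

```text
clock: 20.3
ee_pos: [552.2, 60.1, 56.3]
tcp_rot: [0.2, 3.133, -0.001]
contact_force: [0.5, -0.1, -4.8]
finger_gap: 13.6
```

Call:
drive_tool --motion "0 0 0 0 0 0.04 -1;0 0 -0.5 0 0 0.08 -1;0 0 -0.5 0 0 0.08 -1;0 0 -0.5 0 0 0.08 -1"

```text
clock: 20.7
ee_pos: [552.2, 60.2, 56.9]
tcp_rot: [0.324, 3.123, -0.001]
contact_force: [-0.5, -1.4, -3.9]
finger_gap: 13.3
```

Run:
```python
from h import *
st()
```

```text
{'clock': 20.7, 'joints': [-0.64, 0.658, 0.626, 1.947, -0.574, 0.718, 1.696], 'ee_pos': [552.231, 60.16, 56.851], 'tcp_rot': [0.324, 3.123, -0.001], 'contact_force': [-0.489, -1.442, -3.887], 'ft_torque': [-0.295, 0.092, -0.117], 'finger_gap': 13.291}
```

Clockwise gives only 0.12 N m, so gauge c has the reverse thread. I'll continue that way.

Call:
drive_tool --motion "0 0 -0.8 0 0 0.1 -1;0 0 -1.6 0 0 0.2 -1;0 0 -2.4 0 0 0.3 -1;0 0 -3.1 0 0 0.4 -1;0 0 -3.9 0 0 0.5 -1;0 0 -4.6 0 0 0.6 -1;0 0 -5.4 0 0 0.7 -1;0 0 -6.2 0 0 0.8 -1;0 0 -6.9 0 0 0.9 -1;0 0 -7.7 0 0 1.0 -1;0 0 -8.5 0 0 1.1 -1;0 0 -9 0 0 1.18 -1"

```text
clock: 21.9
ee_pos: [552.6, 60.6, 65.9]
tcp_rot: [2.01, 2.412, 0.002]
contact_force: [-0.2, -1.2, -3.8]
finger_gap: 13.5
```

Call:
drive_tool --motion "0 0 -0.4 0 0 0.05 -1;0 0 -0.4 0 0 0.09 -1;0 0 -0.4 0 0 0.09 -1"

```text
clock: 22.2
ee_pos: [552.7, 60.7, 66.4]
tcp_rot: [2.11, 2.324, 0.002]
contact_force: [0.4, -0.8, -3.2]
finger_gap: 13.3
```

Run:
```python
from h import *
s=st(); x=R.from_rotvec(s['tcp_rot']).as_matrix()[:2,0]; print(np.arctan2(x[1],x[0])-(np.pi-.126))
```

```text
{'clock': 22.2, 'joints': [-0.847, 0.777, 0.932, 1.95, -0.838, 0.857, 0.642], 'ee_pos': [552.665, 60.66, 66.365], 'tcp_rot': [2.11, 2.324, 0.002], 'contact_force': [0.418, -0.756, -3.222], 'ft_torque': [-0.122, -0.123, 0.678], 'finger_gap': 13.345}
-1.3485712235031253
```

Call:
drive_tool --motion "0 0 0 0 0 -0.04 -1;0 0 0 0 0 -0.04 -0.6;0 0 0 0 0 -0.04 -0.3;0 0 0 0 0 -0.04 -0.3;0 0 -20 0 0 -0.15 -0.3;0 0 -45 0 0 -0.3 -0.3;0 0 -45 0 0 -0.45 -0.3;0 0 -45 0 0 -0.6 -0.3;0 0 -45 0 0 -0.75 -0.3;0 0 -45 0 0 -0.9 -0.3;0 0 -45 0 0 -1.05 -0.3;0 0 -45 0 0 -1.2 -0.3"

```text
clock: 23.4
ee_pos: [552.4, 60.2, 111.6]
tcp_rot: [0.425, 3.11, 0.0]
contact_force: [0.1, 0.5, 0.3]
finger_gap: 29.9
```

Run:
```python
from h import *
s=st(); to(gw('R',-84,0,47),np.pi-.126)
```

```text
{'clock': 23.4, 'joints': [-0.713, 0.585, 0.722, 1.931, -0.523, 0.818, 1.593], 'ee_pos': [552.353, 60.221, 111.557], 'tcp_rot': [0.425, 3.11, 0.0], 'contact_force': [0.101, 0.537, 0.267], 'ft_torque': [0.017, 0.041, 0.072], 'finger_gap': 29.901}
move [38.3 -5.  64.4] [ 0.     0.003 -0.146]
```

Call:
drive_tool --motion "20 -3 0 0 0 -0.08 -0.3;38 -5 6 0 0 -0.146 -0.3;38 -5 20 0 0 -0.146 -0.3;38 -5 35 0 0 -0.146 -0.3;38 -5 50 0 0 -0.146 -0.3;38 -5 60 0 0 -0.146 -0.3;38 -5 64 0 0 -0.146 -0.3;38 -5 64 0 0 -0.146 -0.3"

```text
clock: 24.2
ee_pos: [514.3, 65.4, 46.2]
tcp_rot: [0.207, 3.134, -0.002]
contact_force: [-0.5, -0.4, 0.2]
finger_gap: 29.8
```

Call:
drive_tool --motion "3 0 0 0 0 0 -0.3;6 0 0 0 0 0 -0.3;9 0 0 0 0 0 -0.3;11 0 0 0 0 0 -0.3;11 0 0 0 0 0 -0.3"

```text
clock: 24.7
ee_pos: [503.3, 67.6, 47.4]
tcp_rot: [0.206, 3.132, 0.0]
contact_force: [-0.3, 0.2, -0.7]
finger_gap: 29.8
```

Call:
drive_tool --motion "1 0 0 0 0 0 -0.3;2 0 0 0 0 0 -0.3;2 0 0 0 0 0 -0.3"

```text
clock: 25.0
ee_pos: [501.5, 67.6, 47.2]
tcp_rot: [0.206, 3.132, -0.001]
contact_force: [-0.8, -0.4, 0.6]
finger_gap: 29.9
```

Call:
drive_tool --motion "1 0 0 0 0 0 -0.3;2 0 0 0 0 0 -0.3;2 0 0 0 0 0 -0.3"

```text
clock: 25.3
ee_pos: [500.8, 67.7, 47.4]
tcp_rot: [0.206, 3.13, -0.001]
contact_force: [4.1, -0.1, -3.7]
finger_gap: 30.1
```

Run:
```python
from h import *
s=st()
```

```text
{'clock': 25.3, 'joints': [-0.679, 0.605, 0.609, 2.073, -0.581, 0.631, 1.768], 'ee_pos': [500.823, 67.697, 47.394], 'tcp_rot': [0.206, 3.13, -0.001], 'contact_force': [4.125, -0.051, -3.732], 'ft_torque': [-0.074, -0.925, 0.051], 'finger_gap': 30.061}
```

Call:
drive_tool --motion "3 0 0 0 0 0 -0.3;7 0 0 0 0 0 -0.3;11 0 0 0 0 0 -0.3;15 0 0 0 0 0 -0.3;19 0 0 0 0 0 -0.3;23 0 0 0 0 0 -0.3;27 0 0 0 0 0 -0.3;31 0 0 0 0 0 -0.3;34 0 0 0 0 0 -0.3;36 0 0 0 0 0 -0.3;37 0 0 0 0 0 -0.3;37 0 0 0 0 0 -0.3"

```text
clock: 26.5
ee_pos: [466.3, 72.3, 47.7]
tcp_rot: [0.206, 3.126, -0.002]
contact_force: [9.6, -1.6, -7.9]
finger_gap: 29.6
```

Run:
```python
from h import *
s=st();b=cap('side'); a=cap('scene')
cv2.imwrite('pics/p3.png',np.hstack([local(b,None,'R',-30,60,-40,40,30,5),local(a,None,'R',-30,60,-40,40,30,5)]))
```

```text
{'clock': 26.5, 'joints': [-0.719, 0.56, 0.613, 2.156, -0.582, 0.583, 1.757], 'ee_pos': [466.278, 72.286, 47.726], 'tcp_rot': [0.206, 3.126, -0.002], 'contact_force': [9.639, -1.635, -7.913], 'ft_torque': [-0.227, -1.917, -0.003], 'finger_gap': 29.647}
```

View pics/p3.png

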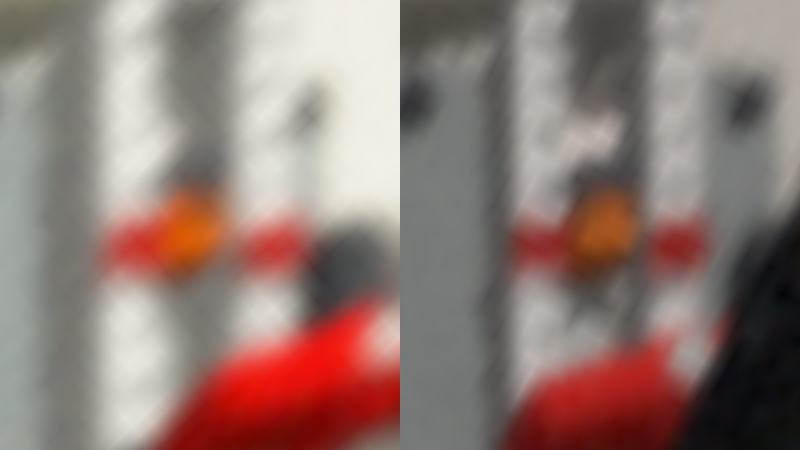

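Call:
drive_tool --motion "1 0 0 0 0 0 -0.3;2 0 0 0 0 0 -0.3;3 0 0 0 0 0 -0.3;3.5 0 0 0 0 0 -0.3;3.5 0 0 0 0 0 -0.3;3.5 0 0 0 0 0 -0.3"

```text
clock: 27.2
ee_pos: [463.2, 72.7, 47.8]
tcp_rot: [0.206, 3.125, -0.002]
contact_force: [10.5, -1.7, -8.5]
finger_gap: 29.9
```

Call:
drive_tool --motion "-3 0 0 0 0 0 -0.3;-7 0 0 0 0 0 -0.3;-11 0 0 0 0 0 -0.3;-15 0 0 0 0 0 -0.3;-20 0 0 0 0 0 -0.3;-25 0 0 0 0 0 -0.3;-30 0 0 0 0 0 -0.3;-36 0 0 0 0 0 -0.3;-42 0 0 0 0 0 -0.3;-49 0 0 0 0 0 -0.3;-50 0 -30 0 0 0 -0.3;-50 0 -70 0 0 0 -0.3"

```text
clock: 28.4
ee_pos: [506.0, 66.2, 115.7]
tcp_rot: [-0.206, -3.13, 0.005]
contact_force: [1.5, 0.5, 1.0]
finger_gap: 29.8
```

Run:
```python
from h import *
s=st(); to(gw('R',60,0,160),np.pi-.126)
```

```text
{'clock': 28.4, 'joints': [-0.759, 0.505, 0.717, 2.032, -0.467, 0.777, 1.679], 'ee_pos': [505.992, 66.184, 115.692], 'tcp_rot': [-0.206, -3.13, 0.005], 'contact_force': [1.476, 0.538, 0.969], 'ft_torque': [0.005, -0.069, 0.064], 'finger_gap': 29.78}
move [-152.1    1.2  -45. ] [-0.003 -0.005 -0.006]
```

Call:
drive_tool --motion "-38 0 -45 0 0 0 -0.3;-76 1 -45 0 0 0 -0.3;-114 1 -45 0 0 0 -0.3;-152 1 -45 0 0 0 -0.3;-152 1 -45 0 0 0 -0.3;-152 1 -45 0 0 0 -0.3"

```text
clock: 29.0
ee_pos: [658.4, 47.1, 161.0]
tcp_rot: [-0.207, -3.133, 0.002]
contact_force: [-0.3, 0.1, -1.0]
finger_gap: 29.7
```

Run:
```python
from h import *
st();c=cap('wrist'); b=cap('side')
A=local(c,None,'R',-60,70,-45,45,30,4);B=local(b,None,'L',-60,70,-45,45,30,4)
for im in (A,B):
    for x in (51,23,9): r=int((70-x)*4); cv2.line(im,(0,r),(25,r),(0,255,0),1); cv2.line(im,(335,r),(360,r),(0,255,0),1)
cv2.imwrite('pics/wr2.png',np.hstack([A,B]))
```

```text
{'clock': 29.0, 'joints': [-0.592, 0.676, 0.704, 1.626, -0.491, 1.025, 1.703], 'ee_pos': [658.405, 47.15, 161.045], 'tcp_rot': [-0.207, -3.133, 0.002], 'contact_force': [-0.33, 0.06, -1.03], 'ft_torque': [-0.018, 0.035, 0.004], 'finger_gap': 29.747}
```

View pics/wr2.png

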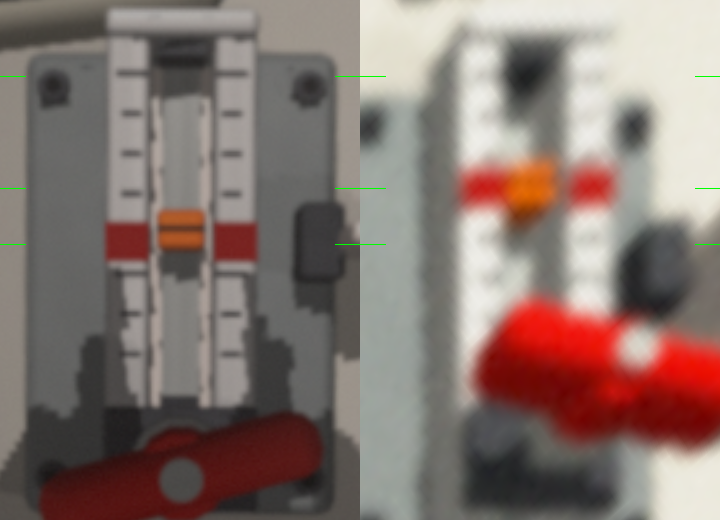

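Gauge c's index reads ≈39, on the band (37–47) but only 2 mm inside. Dead reckoning agrees, so gauge b is at about 25. There is plenty of time, so I'll nudge both closer to the middle.

Run:
```python
from h import *
to(gw('R',-86,0,47),np.pi-.126)
```

```text
move [146.4  -1.1 114.7] [-0.    -0.001 -0.006]
```

Call:
drive_tool --motion "45 0 0 0 0 0 -0.3;90 -1 0 0 0 0 -0.3;130 -1 0 0 0 0 -0.3;146 -1 10 0 0 0 -0.3;146 -1 40 0 0 0 -0.3;146 -1 70 0 0 0 -0.3;146 -1 95 0 0 0 -0.3;146 -1 110 0 0 0 -0.3;146 -1 114 0 0 0 -0.3;146 -1 114 0 0 0 -0.3;150 -1 114 0 0 0 -0.3;154 -1 114 0 0 0 -0.3"

```text
clock: 30.3
ee_pos: [507.5, 67.0, 49.2]
tcp_rot: [0.206, 3.131, 0.0]
contact_force: [0.3, 0.3, 0.6]
finger_gap: 30.0
```

Call:
drive_tool --motion "4 0 0 0 0 0 -0.3;8 0 0 0 0 0 -0.3;12 0 0 0 0 0 -0.3;16 0 0 0 0 0 -0.3;20 0 0 0 0 0 -0.3;24 0 0 0 0 0 -0.3;28 0 0 0 0 0 -0.3;32 0 0 0 0 0 -0.3;36 0 0 0 0 0 -0.3;38 0 0 0 0 0 -0.3;38 0 0 0 0 0 -0.3"

```text
clock: 31.4
ee_pos: [472.4, 71.7, 48.9]
tcp_rot: [0.206, 3.126, -0.001]
contact_force: [7.2, -0.2, -4.9]
finger_gap: 29.7
```

Call:
drive_tool --motion "3 0 0 0 0 0 -0.3;6 0 0 0 0 0 -0.3;9 0 0 0 0 0 -0.3;11 0 0 0 0 0 -0.3;12 0 0 0 0 0 -0.3;12 0 0 0 0 0 -0.3;12 0 0 0 0 0 -0.3"

```text
clock: 32.1
ee_pos: [461.7, 73.1, 49.0]
tcp_rot: [0.206, 3.124, -0.001]
contact_force: [9.8, -1.5, -7.3]
finger_gap: 30.1
```

Call:
drive_tool --motion "-3 0 0 0 0 0 -0.3;-7 0 0 0 0 0 -0.3;-11 0 0 0 0 0 -0.3;-15 0 0 0 0 0 -0.3;-20 0 0 0 0 0 -0.3;-25 0 0 0 0 0 -0.3;-30 0 0 0 0 0 -0.3;-36 0 0 0 0 0 -0.3;-42 0 0 0 0 0 -0.3;-49 0 0 0 0 0 -0.3;-52 0 -30 0 0 0 -0.3;-52 0 -80 0 0 0 -0.3"

```text
clock: 33.3
ee_pos: [505.3, 66.1, 125.9]
tcp_rot: [-0.206, -3.128, 0.006]
contact_force: [0.7, 0.9, 1.3]
finger_gap: 29.6
```

Run:
```python
from h import *
st()
to(gw('L',-86,0,120),np.pi-.018)
```

```text
{'clock': 33.3, 'joints': [-0.78, 0.492, 0.741, 2.027, -0.456, 0.8, 1.671], 'ee_pos': [505.252, 66.106, 125.928], 'tcp_rot': [-0.206, -3.128, 0.006], 'contact_force': [0.717, 0.875, 1.277], 'ft_torque': [0.107, -0.072, 0.054], 'finger_gap': 29.592}
move [ 73.5 260.1   5.3] [-0.004 -0.007 -0.113]
```

Call:
drive_tool --motion "10 37 0 0 0 -0.02 -0.3;21 74 0 0 0 -0.04 -0.3;31 111 0 0 0 -0.06 -0.3;42 148 0 0 0 -0.08 -0.3;52 185 0 0 0 -0.1 -0.3;63 222 2 0 0 -0.11 -0.3;73 260 5 0 -0.005 -0.113 -0.3;73 260 5 0 -0.007 -0.113 -0.3;73 260 5 0 -0.007 -0.113 -0.3"

```text
clock: 34.2
ee_pos: [468.6, 334.4, 121.7]
tcp_rot: [0.024, 3.135, -0.005]
contact_force: [-0.8, -0.6, -0.3]
finger_gap: 29.5
```

Run:
```python
from h import *
st()
to(gw('L',-86,0,47),np.pi-.018)
```

```text
{'clock': 34.2, 'joints': [-1.179, 0.581, 0.67, 1.875, -0.465, 0.843, 1.282], 'ee_pos': [468.555, 334.371, 121.702], 'tcp_rot': [0.024, 3.135, -0.005], 'contact_force': [-0.806, -0.617, -0.322], 'ft_torque': [-0.059, 0.022, 0.005], 'finger_gap': 29.46}
move [ 2.6 -0.6 74.7] [-0.003  0.006  0.003]
```

Call:
drive_tool --motion "2 0 25 0 0 0 -0.3;2 0 50 0 0 0 -0.3;2 0 68 0 0 0 -0.3;2 0 74 0 0 0 -0.3;2 0 74 0 0 0 -0.3;6 0 74 0 0 0 -0.3;10 0 74 0 0 0 -0.3;14 0 74 0 0 0 -0.3;18 0 74 0 0 0 -0.3;22 0 74 0 0 0 -0.3;25 0 74 0 0 0 -0.3;25 0 74 0 0 0 -0.3"

```text
clock: 35.4
ee_pos: [447.6, 334.7, 49.5]
tcp_rot: [0.029, 3.129, 0.0]
contact_force: [4.6, -0.0, -0.5]
finger_gap: 29.9
```

Call:
drive_tool --motion "3 0 0 0 0 0 -0.3;6 0 0 0 0 0 -0.3;9 0 0 0 0 0 -0.3;10 0 0 0 0 0 -0.3;10 0 0 0 0 0 -0.3;10 0 0 0 0 0 -0.3"

```text
clock: 36.0
ee_pos: [438.3, 334.9, 49.5]
tcp_rot: [0.03, 3.128, 0.001]
contact_force: [5.1, 0.8, 0.4]
finger_gap: 30.0
```

Call:
drive_tool --motion "3 0 0 0 0 0 -0.3;6 0 0 0 0 0 -0.3;9 0 0 0 0 0 -0.3;10.5 0 0 0 0 0 -0.3;11 0 0 0 0 0 -0.3;11 0 0 0 0 0 -0.3;11 0 0 0 0 0 -0.3"

```text
clock: 36.7
ee_pos: [428.4, 335.2, 49.5]
tcp_rot: [0.03, 3.126, 0.001]
contact_force: [8.8, 0.0, -1.2]
finger_gap: 30.1
```

Call:
drive_tool --motion "-3 0 0 0 0 0 -0.3;-6 0 0 0 0 0 -0.3;-10 0 0 0 0 0 -0.3;-14 0 0 0 0 0 -0.3;-18 0 0 0 0 0 -0.3;-22 0 0 0 0 0 -0.3;-26 0 0 0 0 0 -0.3;-31 0 0 0 0 0 -0.3;-37 0 0 0 0 0 -0.3;-38 0 -20 0 0 0 -0.3;-38 0 -60 0 0 0 -0.3;-38 0 -100 0 0 0 -0.3"

```text
clock: 37.9
ee_pos: [460.4, 332.9, 148.2]
tcp_rot: [0.029, 3.137, -0.008]
contact_force: [0.8, 0.3, 0.5]
finger_gap: 29.6
```

Run:
```python
from h import *
st(); to(gw('L',60,0,160),np.pi-.018)
```

```text
{'clock': 37.9, 'joints': [-1.217, 0.535, 0.703, 1.878, -0.431, 0.885, 1.25], 'ee_pos': [460.355, 332.939, 148.229], 'tcp_rot': [0.029, 3.137, -0.008], 'contact_force': [0.782, 0.338, 0.472], 'ft_torque': [0.083, -0.058, -0.049], 'finger_gap': 29.649}
move [-152.1    0.7  -11. ] [-0.005  0.005 -0.   ]
```

Now the clips. I'll turn to yaw ≈ −0.12 (positive tool turn) while moving above clip_0.

Call:
drive_tool --motion "0 -10 -5 0 0 0.15 0;0 -20 -10 0 0 0.3 0.3;0 -30 -12 0 0 0.45 0.6;0 -40 -12 0 0 0.6 0.6;0 -50 -12 0 0 0.75 0.6;0 -60 -12 0 0 0.9 0.6;0 -70 -12 0 0 1.05 0.6;0 -80 -12 0 0 1.2 0.6;0 -90 -12 0 0 1.35 0.6;0 -100 -12 0 0 1.5 0.6;0 -115 -12 0 0 1.65 0.6;0 -130 -12 0 0 1.8 0.6"

```text
clock: 39.1
ee_pos: [458.2, 203.8, 160.1]
tcp_rot: [2.48, 1.921, 0.006]
contact_force: [-0.4, -0.2, -0.0]
finger_gap: 68.2
```

Call:
drive_tool --motion "0 0 0 0 0 0.15 0.6;0 0 0 0 0 0.3 0.6;0 0 0 0 0 0.45 0.6;0 0 0 0 0 0.6 0.6;0 0 0 0 0 0.75 0.6;0 0 0 0 0 0.9 0.6;0 0 0 0 0 1.05 0.6;0 0 0 0 0 1.2 0.6;0 0 0 0 0 1.35 0.6;0 0 0 0 0 1.45 0.6;0 0 0 0 0 1.45 0.6"

```text
clock: 40.2
ee_pos: [458.6, 204.0, 159.9]
tcp_rot: [3.133, -0.2, 0.011]
contact_force: [-0.7, 0.3, -0.3]
finger_gap: 68.1
```

Run:
```python
from h import *
st(); to([455,203,160],-.12); c=cap('wrist','w_c0.png')
rect(c,'rc0.png',390,550,130,270,13,3)
```

```text
{'clock': 40.2, 'joints': [-1.468, 0.906, 1.462, 2.042, -0.993, 1.2, -1.271], 'ee_pos': [458.642, 203.986, 159.913], 'tcp_rot': [3.133, -0.2, 0.011], 'contact_force': [-0.746, 0.284, -0.274], 'ft_torque': [-0.003, 0.034, 0.02], 'finger_gap': 68.078}
move [-3.5  1.4 -0.1] [ 0.002 -0.007 -0.007]
```

View pics/rc0.png

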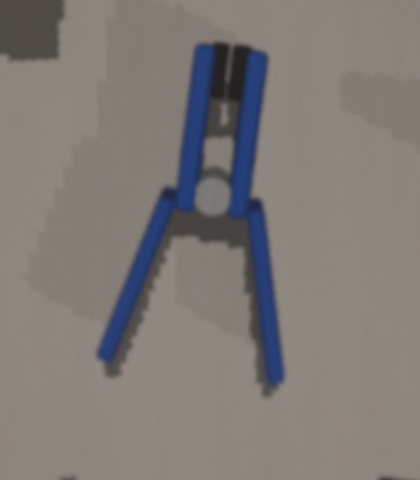

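Clip_0's pivot is at ≈ (486,199) with yaw −0.122, so the grip point is ≈ (451,203.3).

Run:
```python
from h import *
to([451,203.3,22],-.122)
```

```text
move [ -8.7   1.5 138.1] [ 0.001 -0.007 -0.002]
```

Call:
drive_tool --motion "-9 1.5 20 0 -0.007 0 0.6;-9 1.5 45 0 -0.007 0 0.6;-9 1.5 70 0 -0.007 0 0.6;-9 1.5 95 0 -0.007 0 0.6;-9 1.5 110 0 -0.007 0 0.6;-9 1.5 120 0 -0.007 0 0.6;-9 1.5 120 0 -0.007 0 0.6"

```text
clock: 40.95
ee_pos: [451.3, 203.5, 40.2]
tcp_rot: [3.135, -0.198, 0.002]
contact_force: [0.4, -0.6, 0.3]
finger_gap: 68.6
```

Run:
```python
from h import *
st();to([451,203.3,22],-.122)
```

```text
{'clock': 40.95, 'joints': [-1.368, 1.021, 1.233, 2.106, -1.208, 1.035, -1.155], 'ee_pos': [451.285, 203.535, 40.154], 'tcp_rot': [3.135, -0.198, 0.002], 'contact_force': [0.384, -0.623, 0.286], 'ft_torque': [0.071, -0.044, -0.003], 'finger_gap': 68.552}
move [-0.3  0.3 18.2] [ 0.001 -0.001 -0.004]
```

Call:
drive_tool --motion "0 0 9 0 0 0 0.6;0 0 18 0 0 0 0.6;0 0 18 0 0 0 0.3;0 0 18 0 0 0 0;0 0 18 0 0 0 -0.3;0 0 18 0 0 0 -0.6;0 0 18 0 0 0 -1;0 0 18 0 0 0 -1;0 0 18 0 0 0 -1" --squeeze 50

```text
clock: 41.85
ee_pos: [453.1, 203.1, 25.0]
tcp_rot: [-3.134, 0.2, -0.008]
contact_force: [-4.0, -0.8, 15.8]
finger_gap: 30.1
```

Run:
```python
from h import *
st();c=cap('wrist')
rect(c,'rc1.png',390,550,130,270,13,3)
```

```text
{'clock': 41.85, 'joints': [-1.352, 1.04, 1.204, 2.107, -1.242, 1.015, -1.136], 'ee_pos': [453.05, 203.101, 25.015], 'tcp_rot': [-3.134, 0.2, -0.008], 'contact_force': [-4.048, -0.763, 15.811], 'ft_torque': [-0.327, 0.708, 0.191], 'finger_gap': 30.117}
```

View pics/rc1.png

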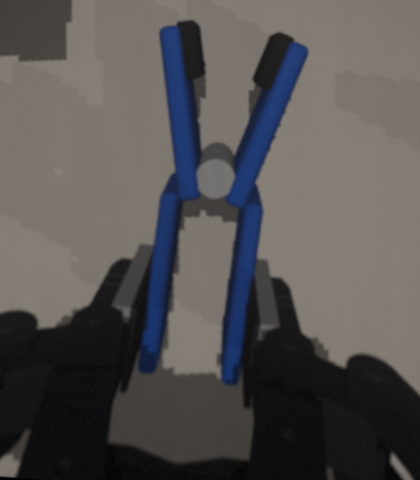

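The clip is held open with the jaw middle 79.5 mm ahead of the TCP. I'll lift slightly, back off toward −y, turn, and line up with tag b.

Run:
```python
from h import *
print(gw('L',10,-188),gw('L',10,-143.5)); to([470,150,40],-.122); to(gw('L',10,-188,36),np.pi/2-.018)
```

```text
[559.01456278 143.8504649    0.        ] [559.81551952 188.34325609   0.        ]
move [ 23.6  50.5 -14.9] [-0.001 -0.005 -0.005]
move [112.7  45.3 -10.5] [ 0.003 -0.005 -1.68 ]
```

Call:
drive_tool --motion "0 0 -8 0 0 0 -1;5 12 -14 0 0 0 -1;12 28 -14 0 0 0 -1;20 42 -14 0 0 0 -1;28 52 -14 0 0 -0.1 -1;38 52 -14 0 0 -0.22 -1;48 52 -14 0 0 -0.34 -1;58 52 -14 0 0 -0.46 -1;68 52 -14 0 0 -0.58 -1;78 52 -14 0 0 -0.7 -1;88 52 -14 0 0 -0.82 -1;98 50 -14 0 0 -0.94 -1"

```text
clock: 43.1
ee_pos: [543.2, 140.1, 37.4]
tcp_rot: [2.881, 1.247, 0.003]
contact_force: [0.2, -0.8, -1.1]
finger_gap: 29.9
```

Run:
```python
from h import *
st();to(gw('L',10,-188,36),np.pi/2-.018)
```

```text
{'clock': 43.1, 'joints': [-1.064, 0.956, 1.077, 1.946, -1.069, 0.959, -0.193], 'ee_pos': [543.151, 140.058, 37.407], 'tcp_rot': [2.881, 1.247, 0.003], 'contact_force': [0.246, -0.83, -1.14], 'ft_torque': [-0.006, 0.023, 0.008], 'finger_gap': 29.907}
move [13.6  9.   1.4] [ 0.003  0.    -0.736]
```

Call:
drive_tool --motion "3 2 1 0 0 -0.13 -1;6 4 1 0 0 -0.26 -1;9 6 1 0 0 -0.39 -1;12 8 1 0 0 -0.52 -1;13 9 1 0 0 -0.65 -1;13.6 9 1 0 0 -0.736 -1;13.6 9 1 0 0 -0.736 -1;13.6 9 1 0 0 -0.736 -1"

```text
clock: 43.9
ee_pos: [558.6, 144.6, 36.4]
tcp_rot: [2.247, 2.192, 0.003]
contact_force: [0.1, -0.8, -2.3]
finger_gap: 30.2
```

Run:
```python
from h import *
st();to(gw('L',10,-188,29),np.pi/2-.018);c=cap('wrist')
A=local(c,'ins.png','L',-70,90,-200,-20,20,3)
```

```text
{'clock': 43.9, 'joints': [-0.98, 0.882, 0.946, 1.903, -0.946, 0.881, 0.438], 'ee_pos': [558.641, 144.552, 36.36], 'tcp_rot': [2.247, 2.192, 0.003], 'contact_force': [0.139, -0.831, -2.302], 'ft_torque': [0.023, 0.033, -0.034], 'finger_gap': 30.227}
move [-0.7  0.4  7.4] [ 0.003  0.    -0.007]
```

View pics/ins.png

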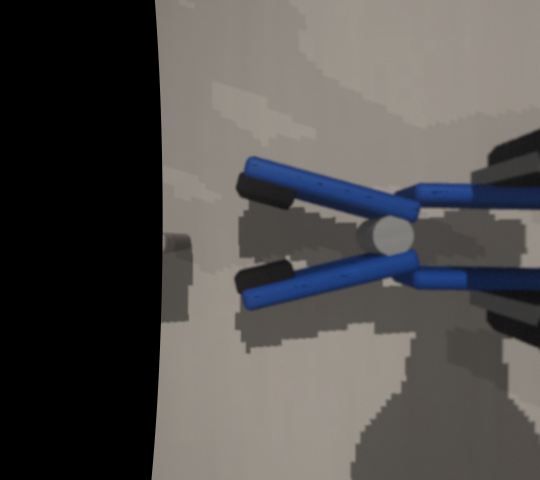

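The jaws straddle the plate line but sit 2.7 mm off; I'll correct by 2 mm and push on.

Call:
drive_tool --motion "0 -2 4 0 0 0 -1;2 -2 7 0 0 0 -1;8 -2 8 0 0 0 -1;14 -2 8 0 0 0 -1;20 -2 8 0 0 0 -1;26 -2 8 0 0 0 -1;32 -2 8 0 0 0 -1;38 -2 8 0 0 0 -1;43 -2 8 0 0 0 -1;43 -2 8 0 0 0 -1"

```text
clock: 44.95
ee_pos: [557.5, 189.7, 28.1]
tcp_rot: [2.243, 2.198, 0.003]
contact_force: [-0.7, 0.6, -0.6]
finger_gap: 30.2
```

Run:
```python
from h import *
st();to(gw('L',9.5,-143.5,29),np.pi/2-.018)
```

```text
{'clock': 44.95, 'joints': [-1.037, 0.907, 0.934, 1.874, -0.957, 0.886, 0.366], 'ee_pos': [557.547, 189.696, 28.106], 'tcp_rot': [2.243, 2.198, 0.003], 'contact_force': [-0.658, 0.555, -0.58], 'ft_torque': [0.033, 0.026, -0.016], 'finger_gap': 30.228}
move [-1.3  1.8 -0.9] [ 0.003 -0.    -0.002]
```

Call:
drive_tool --motion "0 0 0 0 0 0 -0.15;0 0 0 0 0 0 0;0 0 0 0 0 0 0.2;0 0 0 0 0 0 0.4;0 0 0 0 0 0 0.55;0 0 0 0 0 0 0.55;0 0 0 0 0 0 0.55"

```text
clock: 45.65
ee_pos: [557.6, 188.4, 28.2]
tcp_rot: [2.244, 2.196, 0.003]
contact_force: [0.6, -0.0, 1.0]
finger_gap: 65.9
```

Call:
drive_tool --motion "0 0 -15 0 0 0 0.55;0 0 -40 0 0 0 0.55;0 0 -80 0 0 0 0.55;0 0 -120 0 0 0 0.55;0 0 -130 0 0 0 0.55;0 0 -130 0 0 0 0.55"

```text
clock: 46.25
ee_pos: [558.6, 188.8, 160.8]
tcp_rot: [2.243, 2.195, 0.009]
contact_force: [0.2, -0.7, 0.1]
finger_gap: 66.2
```

Run:
```python
from h import *
st();c=cap('wrist'); A=local(c,None,'L',-90,90,-180,10,26,2)
b=cap('side'); a=cap('scene'); B=rect(b,'t.png',420,560,-170,50,20,2)
B2=cv2.resize(B,(A.shape[1],int(B.shape[0]*A.shape[1]/B.shape[1])))
print(A.shape,B2.shape)
cv2.imwrite('pics/rel.png',np.vstack([A,B2]))
```

```text
{'clock': 46.25, 'joints': [-1.146, 0.749, 1.119, 1.828, -0.773, 1.072, 0.249], 'ee_pos': [558.555, 188.811, 160.771], 'tcp_rot': [2.243, 2.195, 0.009], 'contact_force': [0.18, -0.741, 0.07], 'ft_torque': [0.022, 0.016, -0.018], 'finger_gap': 66.185}
(360, 380, 3) (241, 380, 3)
```

View pics/rel.png

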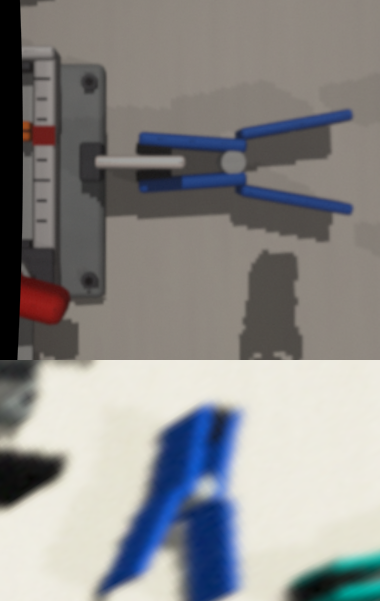

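Clip_0 bites tag b at about y −67, well on the plate. Now clip_1: fly over it and locate it by segmentation.

Run:
```python
from h import *
to([460,-50,160],-.22)
```

```text
move [-240.7  -91.1   -2.9] [ 1.00e-03 -0.00e+00  1.77e+00]
```

Call:
drive_tool --motion "-25 -9 0 0 0 0.14 0.6;-50 -18 0 0 0 0.28 0.6;-75 -27 0 0 0 0.42 0.6;-100 -36 0 0 0 0.56 0.6;-125 -45 0 0 0 0.7 0.6;-150 -54 0 0 0 0.84 0.6;-175 -63 0 0 0 0.98 0.6;-200 -72 0 0 0 1.12 0.6;-220 -81 0 0 0 1.26 0.6;-241 -91 -3 0 0 1.4 0.6;-241 -91 -3 0 0 1.54 0.6;-241 -91 -3 0 0 1.68 0.6"

```text
clock: 47.6
ee_pos: [459.7, -51.3, 159.8]
tcp_rot: [3.133, -0.218, 0.0]
contact_force: [-0.3, -0.2, -0.6]
finger_gap: 68.3
```

Call:
drive_tool --motion "0 0 0 0 0 0.09 0.6;0 0 0 0 0 0.09 0.6;0 0 0 0 0 0.09 0.6"

```text
clock: 47.9
ee_pos: [460.4, -50.6, 160.1]
tcp_rot: [3.122, -0.343, 0.001]
contact_force: [-0.2, -1.2, 1.3]
finger_gap: 67.9
```

```bash
cat >> h.py <<'E'
def blue(im):
    h=cv2.cvtColor(im,cv2.COLOR_BGR2HSV); m=cv2.inRange(h,(108,110,40),(128,255,255))
    return cv2.morphologyEx(m,cv2.MORPH_CLOSE,np.ones((5,5)))
def clip_pose(c,x0,x1,y0,y1,z=22,yaw0=0.,s=2):
    im=rect(c,'t.png',x0,x1,y0,y1,z,s); m=blue(im); n,l,stt,_=cv2.connectedComponentsWithStats(m)
    m=np.isin(l,[i for i in range(1,n) if stt[i,4]>60]); r,q=np.nonzero(m); P=np.c_[x1-r/s,y1-q/s]
    best=None
    for t in np.arange(yaw0-.5,yaw0+.5,.01):
        u=np.array([np.cos(t),np.sin(t)]); v=np.array([-u[1],u[0]]); a,b=P@u,P@v
        k=np.round((a-a.min())/4).astype(int)
        mid=np.array([(b[k==i].max()+b[k==i].min())/2 for i in range(k.max()+1) if (k==i).any()])
        e=mid[2:-2].std()
        if best is None or e<best[0]: best=(e,t,a.min(),a.max(),np.median(mid),u,v,[round(np.ptp(b[k==i])) for i in range(k.max()+1) if (k==i).any()])
    e,t,a0,a1,bm,u,v,w=best
    print('n',len(P),'res %.2f yaw %.3f len %.1f'%(e,t,a1-a0),'widths',w)
    print('tip',(u*a1+v*bm).round(1),'grip(tip-83)',(u*(a1-83)+v*bm).round(1),'grip(end+25)',(u*(a0+25)+v*bm).round(1)); return t
E
python3 - <<'E'
from h import *
st();c=cap('wrist')
clip_pose(c,385,550,-140,20,yaw0=-.2)
w=last('scene'); clip_pose(w,385,550,-140,20,yaw0=-.2)
E
```

```text
{'clock': 47.9, 'joints': [-1.0, 0.877, 1.507, 2.127, -0.978, 1.181, -0.805], 'ee_pos': [460.371, -50.631, 160.109], 'tcp_rot': [3.122, -0.343, 0.001], 'contact_force': [-0.235, -1.176, 1.318], 'ft_torque': [-0.013, -0.004, 0.068], 'finger_gap': 67.887}
n 4943 res 0.15 yaw -0.190 len 105.3 widths [59, 59, 57, 55, 54, 52, 49, 47, 45, 43, 41, 39, 37, 35, 33, 23, 23, 23, 23, 23, 23, 23, 23, 23, 23, 23, 22]
tip [529.5 -72.2] grip(tip-83) [448.  -56.5] grip(end+25) [450.7 -57. ]
n 2477 res 5.43 yaw -0.240 len 73.7 widths [3, 54, 52, 9, 9, 9, 9, 9, 10, 11, 11, 11, 11, 12, 11, 10, 9, 7, 4]
tip [493.8 -48.3] grip(tip-83) [413.2 -28.6] grip(end+25) [446.5 -36.7]
```

Run:
```python
from h import *
to([450,-57,27],-.19)
```

```text
move [ -9.1   8.5 133.3] [ 0.    -0.001 -0.029]
```

Call:
drive_tool --motion "-9 8.5 20 0 0 -0.029 0.6;-9 8.5 45 0 0 -0.029 0.6;-9 8.5 70 0 0 -0.029 0.6;-9 8.5 90 0 0 -0.029 0.6;-9 8.5 105 0 0 -0.029 0.6;-9 8.5 115 0 0 -0.029 0.6;-9 8.5 115 0 0 -0.029 0.6"

```text
clock: 48.65
ee_pos: [450.0, -56.7, 45.1]
tcp_rot: [-3.127, 0.299, -0.001]
contact_force: [-0.2, -0.5, 0.2]
finger_gap: 68.4
```

Run:
```python
from h import *
st();to([450,-57,26.5],-.19)
```

```text
{'clock': 48.65, 'joints': [-0.864, 0.972, 1.251, 2.203, -1.205, 0.997, -0.632], 'ee_pos': [449.993, -56.701, 45.069], 'tcp_rot': [-3.127, 0.299, -0.001], 'contact_force': [-0.229, -0.529, 0.227], 'ft_torque': [0.001, -0.0, 0.005], 'finger_gap': 68.358}
move [ 0.1  0.3 18.6] [-0.    -0.001 -0.001]
```

Call:
drive_tool --motion "0 0 9 0 0 0 0.6;0 0 18 0 0 0 0.6;0 0 18 0 0 0 0.3;0 0 18 0 0 0 0;0 0 18 0 0 0 -0.3;0 0 18 0 0 0 -0.6;0 0 18 0 0 0 -1;0 0 18 0 0 0 -1;0 0 18 0 0 0 -1"

```text
clock: 49.55
ee_pos: [451.6, -57.9, 29.9]
tcp_rot: [3.127, -0.302, 0.008]
contact_force: [-4.4, 0.3, 18.0]
finger_gap: 30.1
```

Run:
```python
from h import *
st();c=cap('wrist')
clip_pose(c,385,555,-140,20,yaw0=-.2)
to([480,-100,40],-.19); to(gw('R',9.5,-188,36),np.pi/2-.126)
```

```text
{'clock': 49.55, 'joints': [-0.844, 0.991, 1.217, 2.204, -1.245, 0.976, -0.609], 'ee_pos': [451.557, -57.885, 29.878], 'tcp_rot': [3.127, -0.302, 0.008], 'contact_force': [-4.387, 0.343, 17.977], 'ft_torque': [0.07, 0.689, 0.161], 'finger_gap': 30.065}
n 6043 res 0.11 yaw -0.200 len 108.1 widths [30, 31, 32, 32, 31, 31, 31, 31, 31, 32, 32, 31, 31, 31, 31, 29, 25, 28, 30, 32, 34, 36, 38, 39, 42, 43, 46, 45]
tip [532.9 -73.6] grip(tip-83) [451.6 -57.1] grip(end+25) [451.5 -57.1]
move [36.  35.9 -9.9] [-0.    -0.005 -0.002]
move [143.7  48.1  -5.4] [ 0.004 -0.004 -1.637]
```

Call:
drive_tool --motion "0 0 -6 0 0 0 -1;5 12 -10 0 0 0 -1;14 28 -10 0 0 0 -1;26 42 -10 0 0 0 -1;38 52 -10 0 0 -0.1 -1;50 54 -10 0 0 -0.22 -1;62 54 -10 0 0 -0.34 -1;74 54 -10 0 0 -0.46 -1;86 54 -10 0 0 -0.58 -1;98 54 -10 0 0 -0.7 -1;110 52 -10 0 0 -0.82 -1;122 50 -10 0 0 -0.94 -1"

```text
clock: 50.8
ee_pos: [561.3, -130.6, 38.3]
tcp_rot: [2.92, 1.154, 0.003]
contact_force: [-0.4, 0.7, -1.9]
finger_gap: 30.4
```

Run:
```python
from h import *
st();to(gw('R',9.5,-185,39),np.pi/2-.126)
```

```text
{'clock': 50.8, 'joints': [-0.562, 0.961, 1.063, 1.907, -1.054, 0.968, 0.201], 'ee_pos': [561.259, -130.563, 38.32], 'tcp_rot': [2.92, 1.154, 0.003], 'contact_force': [-0.403, 0.711, -1.871], 'ft_torque': [-0.028, 0.014, -0.023], 'finger_gap': 30.445}
move [17.1 14.7 -0.6] [ 0.003 -0.    -0.692]
```

Call:
drive_tool --motion "3 3 0 0 0 -0.13 -1;6 6 0 0 0 -0.26 -1;10 9 0 0 0 -0.39 -1;14 12 0 0 0 -0.52 -1;17 15 0 0 0 -0.65 -1;17 15 0 0 0 -0.692 -1;17 15 0 0 0 -0.692 -1;17 15 0 0 0 -0.692 -1"

```text
clock: 51.6
ee_pos: [583.4, -129.5, 38.3]
tcp_rot: [2.362, 2.068, 0.002]
contact_force: [0.2, 0.4, -0.4]
finger_gap: 30.1
```

Run:
```python
from h import *
st();to(gw('R',9.5,-139,31),np.pi/2-.126);c=cap('wrist')
A=local(c,None,'R',-70,90,-200,-20,26,3); m=blue(A); r,q=np.nonzero(m)
print('blue x %.1f..%.1f y %.1f..%.1f'%(90-r.max()/3,90-r.min()/3,-20-q.max()/3,-20-q.min()/3))
jm=q<q.min()+15; print('jaw mid x %.1f'%(90-(r[jm].max()+r[jm].min())/6))
B=local(c,None,'R',-70,90,-200,-20,46,3)   # plate top plane
cv2.imwrite('pics/insR.png',np.hstack([A[:,:400],B[:,:400]]))
```

```text
{'clock': 51.6, 'joints': [-0.488, 0.9, 0.941, 1.85, -0.934, 0.906, 0.778], 'ee_pos': [583.398, -129.523, 38.32], 'tcp_rot': [2.362, 2.068, 0.002], 'contact_force': [0.152, 0.376, -0.425], 'ft_torque': [0.029, 0.001, -0.022], 'finger_gap': 30.128}
move [45.9  0.1  7.3] [ 0.002  0.    -0.007]
blue x -12.0..34.7 y -199.7..-101.7
jaw mid x 11.3
```

View pics/insR.png

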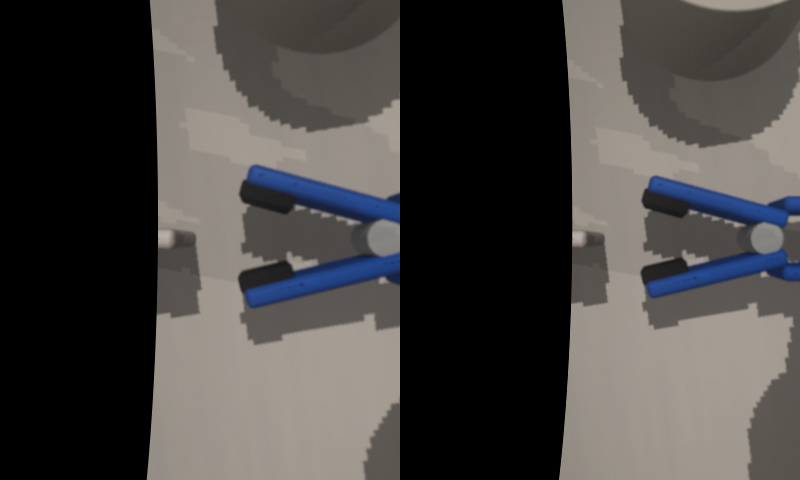

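The last view shows the plate at row 238 and the jaw middle at row ~236, so they are aligned. Push on and release.

Call:
drive_tool --motion "0 -1 4 0 0 0 -1;2 -1 7 0 0 0 -1;8 -1 8 0 0 0 -1;14 -1 8 0 0 0 -1;20 -1 8 0 0 0 -1;26 -1 8 0 0 0 -1;32 -1 8 0 0 0 -1;38 -1 8 0 0 0 -1;45 -1 8 0 0 0 -1;45 -1 8 0 0 0 -1"

```text
clock: 52.65
ee_pos: [589.0, -81.4, 30.3]
tcp_rot: [2.36, 2.074, 0.005]
contact_force: [-1.2, 1.6, 5.7]
finger_gap: 30.1
```

Run:
```python
from h import *
st();to(gw('R',9.5,-139,31),np.pi/2-.126)
```

```text
{'clock': 52.65, 'joints': [-0.564, 0.907, 0.93, 1.859, -0.949, 0.894, 0.715], 'ee_pos': [588.999, -81.428, 30.325], 'tcp_rot': [2.36, 2.074, 0.005], 'contact_force': [-1.236, 1.577, 5.654], 'ft_torque': [0.33, 0.051, 0.005], 'finger_gap': 30.051}
move [-2.5  0.9 -0.7] [ 0.002 -0.003 -0.003]
```

Call:
drive_tool --motion "-1 0 -1 0 0 0 -1;-1 0 -1 0 0 0 -0.15;-1 0 -1 0 0 0 0;-1 0 -1 0 0 0 0.2;-1 0 -1 0 0 0 0.4;-1 0 -1 0 0 0 0.55;-1 0 -1 0 0 0 0.55;-1 0 -1 0 0 0 0.55"

```text
clock: 53.45
ee_pos: [588.3, -85.0, 31.3]
tcp_rot: [2.36, 2.07, 0.003]
contact_force: [-0.5, -0.5, 0.2]
finger_gap: 66.1
```

Call:
drive_tool --motion "0 0 -15 0 0 0 0.55;0 0 -40 0 0 0 0.55;0 0 -80 0 0 0 0.55;0 0 -120 0 0 0 0.55;0 0 -130 0 0 0 0.55;0 0 -130 0 0 0 0.55"

```text
clock: 54.05
ee_pos: [589.3, -85.2, 163.9]
tcp_rot: [2.358, 2.069, 0.008]
contact_force: [0.9, 0.4, -0.3]
finger_gap: 66.3
```

```bash
cat > chk.py <<'E'
from h import *
def chk(c,g):
    A=local(c,'t.png',g,-60,80,-175,-20,24,3); m=blue(A); n,l,stt,_=cv2.connectedComponentsWithStats(m); m=np.isin(l,[i for i in range(1,n) if stt[i,4]>80])
    r,q=np.nonzero(m); x=80-r/3; y=-20-q/3
    print(g,'blue n',len(r),'x %.1f..%.1f y %.1f..%.1f'%(x.min(),x.max(),y.min(),y.max()))
    print([(round(Y),round(x[abs(y-Y)<1].min(),1),round(x[abs(y-Y)<1].max(),1)) for Y in range(-160,-50,10) if (abs(y-Y)<1).any()])
E
python3 - <<'E'
from chk import *
st();chk(cap('wrist','fin_w.png'),'R'); b=cap('side','fin_side.png'); a=cap('scene','fin_scene.png'); chk(b,'R');chk(b,'L')
E
```

```text
{'clock': 54.05, 'joints': [-0.667, 0.75, 1.112, 1.811, -0.768, 1.08, 0.602], 'ee_pos': [589.349, -85.185, 163.925], 'tcp_rot': [2.358, 2.069, 0.008], 'contact_force': [0.88, 0.354, -0.262], 'ft_torque': [-0.001, -0.006, 0.037], 'finger_gap': 66.346}
R blue n 10884 x -17.7..33.0 y -164.3..-58.0
[(-160, np.float64(-17.7), np.float64(33.0)), (-150, np.float64(-16.0), np.float64(31.3)), (-140, np.float64(-14.0), np.float64(30.0)), (-130, np.float64(-12.0), np.float64(28.7)), (-120, np.float64(-9.7), np.float64(27.0)), (-110, np.float64(-7.7), np.float64(25.3)), (-100, np.float64(-2.7), np.float64(21.0)), (-90, np.float64(-3.0), np.float64(22.0)), (-80, np.float64(-3.0), np.float64(23.0)), (-70, np.float64(-3.7), np.float64(24.0)), (-60, np.float64(-4.0), np.float64(25.0))]
R blue n 26187 x -28.3..35.0 y -163.3..-61.3
[(-160, np.float64(-17.0), np.float64(35.0)), (-150, np.float64(-24.7), np.float64(33.3)), (-140, np.float64(-28.3), np.float64(31.3)), (-130, np.float64(-25.7), np.float64(29.3)), (-120, np.float64(-24.0), np.float64(27.7)), (-110, np.float64(-22.3), np.float64(25.0)), (-100, np.float64(-20.7), np.float64(22.0)), (-90, np.float64(-14.7), np.float64(14.0)), (-80, np.float64(-17.3), np.float64(5.7)), (-70, np.float64(-17.3), np.float64(-7.3))]
L blue n 27026 x -23.7..38.0 y -166.7..-51.0
[(-160, np.float64(-17.7), np.float64(37.0)), (-150, np.float64(-23.7), np.float64(35.3)), (-140, np.float64(-21.7), np.float64(33.0)), (-130, np.float64(-20.7), np.float64(31.3)), (-120, np.float64(-19.0), np.float64(29.7)), (-110, np.float64(-17.0), np.float64(25.0)), (-100, np.float64(-13.3), np.float64(23.3)), (-90, np.float64(-13.3), np.float64(16.3)), (-80, np.float64(-14.3), np.float64(6.3)), (-70, np.float64(-14.0), np.float64(5.0)), (-60, np.float64(-15.3), np.float64(2.7))]
```

Both clips are on their plates. Next is a numeric check of each pointer and band from above, without using a view.

Call:
drive_tool --motion "40 0 0 0 0 0 0.55;80 0 0 0 0 0 0.55;80 0 0 0 0 0 0.55;80 0 0 0 0 0 0.55"

```text
clock: 54.6
ee_pos: [597.6, -4.0, 159.5]
tcp_rot: [2.358, 2.075, -0.001]
contact_force: [0.9, -1.3, 0.6]
finger_gap: 66.3
```

```bash
cat >> chk.py <<'E'
def peak(c,g):
    A=local(c,'pk_%s.png'%g,g,-140,75,-42,42,30,4); h=cv2.cvtColor(A,cv2.COLOR_BGR2HSV)
    X=75-np.arange(A.shape[0])/4; Y=42-np.arange(A.shape[1])/4
    YY,XX=np.meshgrid(Y,X); H,S,V=[h[...,i].astype(int) for i in range(3)]
    red=((H<5)|(H>174))&(S>130)&(V>50)&(XX>-8)&(XX<45)&(abs(YY)>8)&(abs(YY)<20)
    org=(H>=7)&(H<=22)&(S>130)&(V>70)&(XX>-8)&(XX<60)&(abs(YY)<8)
    for nm,m in (('red',red),('orange',org)):
        print(g,nm,m.sum(),'reading %.1f..%.1f mid %.1f'%tuple(51-np.array([np.percentile(XX[m],97),np.percentile(XX[m],3),np.median(XX[m])])) if m.any() else 'none')
E
python3 - <<'E'
from chk import *
st();peak(cap('wrist'),'R'); to(gw('L',0,-65,160),np.pi/2-.018)
E
```

```text
{'clock': 54.6, 'joints': [-0.799, 0.767, 1.113, 1.802, -0.778, 1.089, 0.473], 'ee_pos': [597.607, -4.01, 159.507], 'tcp_rot': [2.358, 2.075, -0.001], 'contact_force': [0.917, -1.313, 0.605], 'ft_torque': [-0.061, 0.029, -0.057], 'finger_gap': 66.301}
R red 2781 reading 37.0..45.2 mid 41.0
R orange 1713 reading 34.8..43.5 mid 39.2
move [264.4 -81.3  -0.4] [ 0.     0.001 -0.112]
```

Call:
drive_tool --motion "35 -11 -5 0 0 -0.02 0.55;70 -22 -10 0 0 -0.04 0.55;105 -33 -10 0 0 -0.06 0.55;140 -44 -10 0 0 -0.08 0.55;175 -55 -10 0 0 -0.1 0.55;210 -66 -8 0 0 -0.112 0.55;240 -75 -4 0 0 -0.112 0.55;264 -81 0 0 0 -0.112 0.55;264 -81 0 0 0 -0.112 0.55;264 -81 0 0 0 -0.112 0.55"

```text
clock: 55.65
ee_pos: [552.5, 265.1, 160.6]
tcp_rot: [2.241, 2.197, 0.0]
contact_force: [0.3, -0.3, 0.9]
finger_gap: 65.7
```

Run:
```python
from chk import *
c=cap('wrist');peak(c,'L');chk(c,'L')
A=local(c,None,'L',-150,-90,-40,40,50,4); d=A.max(2)<50; r,_=np.nonzero(d); print('L dark handle x',-90-r.max()/4,-90-r.min()/4) if d.any() else None
a=cap('scene')
for g in 'LR':
    A=local(a,None,g,-170,-90,-40,40,50,4); d=A.max(2)<60; rows=np.nonzero(d.sum(1)>120)[0]; print(g,'handle top x',-90-rows.max()/4,-90-rows.min()/4) if len(rows) else print(g,'none')
clip_pose(a,400,550,-400,-270,yaw0=0)
```

```text
L red 2751 reading 24.2..32.2 mid 28.2
L orange 1711 reading 21.8..30.8 mid 26.2
L blue n 11873 x -15.7..35.7 y -168.3..-56.7
[(-160, np.float64(-15.0), np.float64(34.7)), (-150, np.float64(-13.7), np.float64(33.0)), (-140, np.float64(-12.3), np.float64(31.0)), (-130, np.float64(-10.7), np.float64(29.3)), (-120, np.float64(-8.7), np.float64(27.7)), (-110, np.float64(-6.7), np.float64(25.0)), (-100, np.float64(-2.7), np.float64(21.7)), (-90, np.float64(-3.3), np.float64(22.3)), (-80, np.float64(-3.7), np.float64(23.0)), (-70, np.float64(-4.3), np.float64(23.7)), (-60, np.float64(-5.0), np.float64(23.3))]
L dark handle x -120.5 -95.75
L handle top x -137.25 -110.5
R noneTraceback (most recent call last):
  File "<stdin>", line 7, in <module>
  File "h.py", line 54, in clip_pose
    k=np.round((a-a.min())/4).astype(int)
                  ~~~~~^^
    return umr_minimum(a, axis, None, out, keepdims, initial, where)
ValueError: zero-size array to reduction operation minimum which has no identity
```

Both gauges check out and the arm is clear at z 160, so I'll hand in.

```bash
python3 -c "
from station import ticket; print(ticket.sign_off())"
```

```text
the job is handed in; nothing more can be done
None
```

The job is done and handed in at about 56 s of robot time, with the arm standing clear of everything. Two gauges were on the bench, identified by their red bands as b (left) and c (right).

| | Wing lock | Peak pointer (band) | Clip bite (asked: near y −64 mm) |
|---|---|---|---|
| **Gauge b** | ordinary thread, turned to its loose stop | about 26 (23–33) | about y −65 to −67 mm |
| **Gauge c** | reverse thread, turned to its loose stop | about 40 (37–47) | about y −66 mm |

- **Pull:** I drew each handle twice. The first pull left both pointers only about 2 mm inside the band, so a second pull took each nearer the middle. Both now sit about 2 mm short of it.
- **Clips:** I used clip_0 on b and clip_1 on c, both with their jaws open on the plate, and didn't touch clip_2 or the turquoise one.

**Checks that failed or were weak:**
- An early turn in the wrong direction ran the last joint to its limit, and the arm swung aside. It made no contact, and the gauge looked unmoved in the picture I took afterwards.
- My final numeric checks on gauge c's handle and on clip_2 returned nothing, probably because the arm hid them from the camera. That handle followed the fingers back past the point where they first met it, but I have no final picture of it at home. For gauge b, the two pictures gave loosely agreeing positions consistent with home.

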